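# Put the bread away for the night

## Task

Put the bread away for the night: lay all the loose rolls lying on the counter itself (not those on display in the bowl, basket and trays) in the bread bin, then swing its lid over and shut it. Stand each cut tin loaf on the round board, on its pale cut face with the crusty heel upward, so that it does not dry out, and leave the other things on the counter where they are.

Things in the scene. Friction and masses are not known exactly. Their poses are not given: they have to be found in the camera images.
- bin: Bread bin, an open steel box fixed to the counter: 210 mm deep (its x), 360 mm wide (its y), 130 mm high, walls and floor 5 mm thick. Origin at the centre of its underside; x points to its back (the lid's hinge side), z up.
- bin_lid (a joint): Angle of the bin's wooden lid (about 350 g): 0 shut, 1.57 upright, 1.87 at its stop, leaning back, where it rests at the start. The hinge is free: past upright either way the lid falls by its own weight, open above 1.57, shut below. Inner face at the hinge line when upright, panel 12 mm thick behind it.
- lid_hinge (a point): Middle of the lid's hinge line, on the top of the bin's back wall, 130 mm above the counter. The hinge line runs along the bin's y; its axes turn with the lid.
- lid_edge (a point): Middle of the lid's free edge, 210 mm from the hinge line; the lid is a flat 210 x 360 mm panel, 360 along the hinge. Its outer face (the back, when open) bears a grip strip 110 mm long, 22 wide and 18 proud, centred in width, its middle 20 mm from the free edge; beside it the face is flat.
- board: Round wooden bread board, 290 mm across and 18 mm thick, fixed to the counter. Origin at the centre of its underside, z up.
- roll_1: A bread roll with a domed top and three pale slashes, 112 mm long (its x), 56 mm wide (its y), 46 mm high, about 90 g, firm; it lies flat on the counter at the start. Origin at the centre of its underside, z up. Mid brown. It may be absent.
- roll_2: A bread roll with a domed top and three pale slashes, 112 mm long (its x), 56 mm wide (its y), 46 mm high, about 90 g, firm; it lies flat on the counter at the start. Origin at the centre of its underside, z up. Golden. It may be absent.
- roll_3: A bread roll with a domed top and three pale slashes, 112 mm long (its x), 56 mm wide (its y), 46 mm high, about 90 g, firm; it lies flat on the counter at the start. Origin at the centre of its underside, z up. Dark brown. It may be absent.
- roll_4: A bread roll with a domed top and three pale slashes, 112 mm long (its x), 56 mm wide (its y), 46 mm high, about 90 g, firm; it lies flat on the counter at the start. Origin at the centre of its underside, z up. Golden. It may be absent.
- loaf_1: Cut end of a tin loaf, a firm block 98 mm long (its x) and 66 x 66 mm across, about 260 g: one end is the flat pale cut face (x = -49 mm), the other the crusty heel (x = +49 mm). Origin at its centre; x straight up means it stands on its cut face. At the start it lies on the counter with its long axis level and its heel roughly towards the robot.
- loaf_2: Cut end of a tin loaf, a firm block 98 mm long (its x) and 66 x 66 mm across, about 260 g: one end is the flat pale cut face (x = -49 mm), the other the crusty heel (x = +49 mm). Origin at its centre; x straight up means it stands on its cut face. At the start it stands on its heel with the cut face up, so it needs two quarter turns.
- honey_jar: Honey jar, 56 mm across, 75 mm high; not part of the job, to be left where it stands. Origin at the centre of its underside.
- salt_pot: Low white salt pot with a knobbed cover, 44 mm across, 42 mm high; not part of the job, to be left where it stands. Origin at the centre of its underside.
There are look-alikes about, which are no part of the job. What is shaped like the loaf_1 but green, red or turquoise is not meant.

How it is judged (in metres and radians):
On the way, in this order (a step that is already met when the one before it is completed fails the run):
1. all the rolls lie in the bin, while its lid is still open (x of roll_1 in the frame of bin between -0.105 and 0.105 m and y of roll_1 in the frame of bin between -0.18 and 0.18 m and z of roll_1 in the frame of bin between -0.01 and 0.115 m and x of roll_2 in the frame of bin between -0.105 and 0.105 m and y of roll_2 in the frame of bin between -0.18 and 0.18 m and z of roll_2 in the frame of bin between -0.01 and 0.115 m and x of roll_3 in the frame of bin between -0.105 and 0.105 m and y of roll_3 in the frame of bin between -0.18 and 0.18 m and z of roll_3 in the frame of bin between -0.01 and 0.115 m and x of roll_4 in the frame of bin between -0.105 and 0.105 m and y of roll_4 in the frame of bin between -0.18 and 0.18 m and z of roll_4 in the frame of bin between -0.01 and 0.115 m and linear speed of each of roll_1, roll_2, roll_3, roll_4 below 0.02 m/s and value of joint bin_lid above 1.5 rad), for 0.2 s.
2. the lid is shut (value of joint bin_lid below 0.06 rad), for 0.2 s.
At the end, for the whole second after the job is handed in: Every roll lies at rest in the bin (origin inside its outline, under 115 mm up) with the lid shut (under 0.06 rad); every loaf stands at rest on its cut face (x axis within 0.1 rad of up) on the board, centre 59 to 76 mm above the board's underside and within 120 mm of its centre (value of joint bin_lid below 0.06 rad and x of roll_1 in the frame of bin between -0.105 and 0.105 m and y of roll_1 in the frame of bin between -0.18 and 0.18 m and z of roll_1 in the frame of bin between -0.01 and 0.115 m and x of roll_2 in the frame of bin between -0.105 and 0.105 m and y of roll_2 in the frame of bin between -0.18 and 0.18 m and z of roll_2 in the frame of bin between -0.01 and 0.115 m and x of roll_3 in the frame of bin between -0.105 and 0.105 m and y of roll_3 in the frame of bin between -0.18 and 0.18 m and z of roll_3 in the frame of bin between -0.01 and 0.115 m and x of roll_4 in the frame of bin between -0.105 and 0.105 m and y of roll_4 in the frame of bin between -0.18 and 0.18 m and z of roll_4 in the frame of bin between -0.01 and 0.115 m and linear speed of each of roll_1, roll_2, roll_3, roll_4, loaf_1, loaf_2 below 0.02 m/s and angle between each of loaf_1, loaf_2's own x axis and vertical below 0.1 rad and horizontal distance between each of loaf_1, loaf_2 and board below 0.12 m and z of loaf_1 in the frame of board between 0.059 and 0.076 m and z of loaf_2 in the frame of board between 0.059 and 0.076 m); the robot touches nothing.
It fails at once if the honey jar is shoved more than 50 mm or knocked over (distance of honey_jar from where it was at the start of the episode above 0.05 m or angle between honey_jar's own z axis and vertical above 0.6 rad).
It fails at once if the salt pot is shoved more than 50 mm or knocked over (distance of salt_pot from where it was at the start of the episode above 0.05 m or angle between salt_pot's own z axis and vertical above 0.6 rad).
Of roll_1, roll_2, roll_3, roll_4 only 2 to 4 are there at a start; the rules pass over those that are not, and their reading is None.
At some moment in a run one of roll_1, roll_2, roll_3, roll_4 may be knocked a few centimetres aside while the robot is not near it.
Once in a run the grip may slacken for a moment while it holds something.
It also fails if it takes over 210 s, if anything falls off the work surface, if the arm or the gripper's body presses on something with over 40 N, if the wrist force passes 120 N, or if a joint passes its speed limit or range.

## Robot

A 6-joint arm with a two-finger parallel gripper is mounted at the origin on the work surface. World frame = base frame: x ahead of the robot, y to its left, z up, the work surface at z = 0. Lengths are in m, angles in degrees, forces in N, time in s.
With the tool pointing down it reaches from about 0.4 to 0.825 m from the base axis. Payload 7 kg.
Tool frame: the origin (TCP) lies on the centre line of the jaws, within the pads' length; the fingertips stand 8 mm ahead of it and the grasp point (between the pads) lies 11 mm behind it; z points along the fingers, y is the line along which they close (so a half turn about z gives the same grasp; the last joint's range is limited). The gripper opens to 88 mm and grips with 3 to 60 N. Pads are 19 mm wide; open, the fingers measure 130 mm over their backs; the gripper's body (78 mm by 193 mm) begins 47 mm behind the grasp point.
Start: joints at [89.903, 20.546, 0.682, 0, -70.136, -16.507], TCP at [0.193, 0.647, 0.211] pointing down, gripper open.
Joint ranges: [-176.03, 176.03], [-82.01, 121.73], [-58.28, 71.71], [-173.87, 95.51], [-174.79, -0.11], [-173.66, 173.66]. Speed limits (degrees/s): [136.94, 136.94, 172.46, 180, 180, 180].

## Interface

Orientations are given as [roll, pitch, yaw] about the fixed x, y, z axes, in that order (R = Rz(yaw) Ry(pitch) Rx(roll)).
In Python, from plant import r gives the robot as it stands.
- The arm moves only by the tool carry_out, never from a script. Its argument "targets" is a list of rows, each a list of 6 numbers: the shift along the tool's x, y, z scaled (see below), then the turn, a rotation vector about the tool's x, y, z scaled (see below). A call has 1 to 5 rows; each row shifts and turns the commanded pose from where the row before left it, along the tool's axes as they then stand; what a row does not reach is not made up. The controller multiplies each number of a shift by 0.5 m and each number of a turn by 60 degrees. A row lasts 1/8 s, in which the tool goes at most 62.5 mm and 10.7 degrees, less where a joint would pass 70% of its speed; a pose out of reach is approached as far as the arm can. A call with a number of a shift or a turn outside -1 to 1 is refused whole. A call with a gripper value outside its range is refused whole. "hand" is the opening, from 0 (shut) to 1 (fully open), set as the call begins (left out, the last holds). The fingers move at their own pace and stop on an object; "squeeze" is the grip in N (left out, the last holds). Time passes only in rows, so rows that do not move let the fingers close. It gives the time, the measured TCP pose, the force, the opening and the grip force at its end, in the units of the state.
- r.get_state(): the state, without advancing time (a new reading comes with each control period).
- r.capture(name): name is "side" or "top"; returns the picture (384x512x3 uint8, red, green, blue); there is no depth.
- r.camera_info(name): a dict with "K" (3x3 intrinsics, pixels), "eye" and "attitude" of the camera in the world. Camera axes: x right, y down, z forward; pixel columns grow to the right and rows downward; lengths in m; the calibration is good to about 2 mm. A picture is of the moment at which its call begins. camera_info takes no time and is no camera call.
- r.close_job(): hands the job in; it is judged then, once.
The state is a dict: "time_s": time; "joints": joint angles; "qd": joint speeds; "joint_torque": joint torques, N m; "tcp_pos": TCP position; "eef_rot": TCP orientation; "contact_force": force on the tool from outside, world axes, zero at the start; "moment": the same for the moment, N m; "gripper_width": finger opening in m; "gripper_force": force on a finger pad.
Only numpy, scipy, OpenCV 4.12 (cv2) and the standard library are available. Lean on these libraries where they do the work, as an engineer would, in place of code of your own. Each camera call takes 0.05 s, during which the arm holds its last target. There are 200 camera calls.

## Working session

There is one attempt and no reset: what is moved stays moved. The work goes in short steps, Python scripts to look and compute and a tool call to move; the robot and the scene stay as the last step left them, time stands still between calls to the robot, and variables do not carry over. Pictures are saved under pics/ and viewed, at most 14 in all, crops included, and the job is handed in when it is done.

Besides the shell and the picture viewer there is one more tool, called as name([rows], argument=value, ...), one row to a line, values as JSON. carry_out: Moves the arm, as the interface text tells. Its arguments: {"type":"object","properties":{"targets":{"type":"array","items":{"type":"array","items":{"type":"number","minimum":-1,"maximum":1}}},"hand":{"type":"number"},"squeeze":{"type":"number"}},"required":["targets"]}

```bash
mkdir -p pics; ls
python3 - <<'E'
from plant import r
import cv2,json
for n in("top","side"):
    im=r.capture(n); cv2.imwrite(f"pics/{n}0.png",cv2.resize(im[:,:,::-1],(800,600),interpolation=cv2.INTER_CUBIC))
    print(n,r.camera_info(n))
print(r.get_state())
E
```

```text
pics
top {'K': array([[483.3886554 ,   0.        , 258.23363675],
       [  0.        , 483.3886554 , 196.58495249],
       [  0.        ,   0.        ,   1.        ]]), 'eye': array([ 0.40034731, -0.01387065,  1.57089808]), 'attitude': array([-174.9349967 ,    0.56620729,  -88.66284784])}
side {'K': array([[386.17901699,   0.        , 257.30531146],
       [  0.        , 386.17901699, 189.50811942],
       [  0.        ,   0.        ,   1.        ]]), 'eye': array([ 0.27181798, -0.85351486,  0.74927504]), 'attitude': array([-125.42448101,    0.15988967,  -16.61825174])}
{'time_s': 0.1, 'joints': array([ 8.99032822e+01,  2.05864183e+01,  6.39916609e-01, -1.66518766e-02,
       -7.01353675e+01, -1.65065084e+01]), 'qd': array([-0.0159179 , -0.11308025,  0.07249738,  0.06614711, -0.02840192,
       -0.00452544]), 'joint_torque': array([-1.01156464e-03, -5.84160304e+01,  2.93747413e+01,  7.01548621e+00,
        1.00908711e-02, -5.16737475e-05]), 'tcp_pos': array([0.19278393, 0.64641824, 0.21043689]), 'eef_rot': array([ 1.79917057e+02, -8.25335961e-03, -1.66088897e+01]), 'contact_force': array([ 0.53330253,  0.65372574, -0.3528218 ]), 'moment': array([ 0.00415418, -0.02354027, -0.00956687]), 'gripper_force': 0.0, 'gripper_width': 0.08744977233764158}
```

View pics/top0.png

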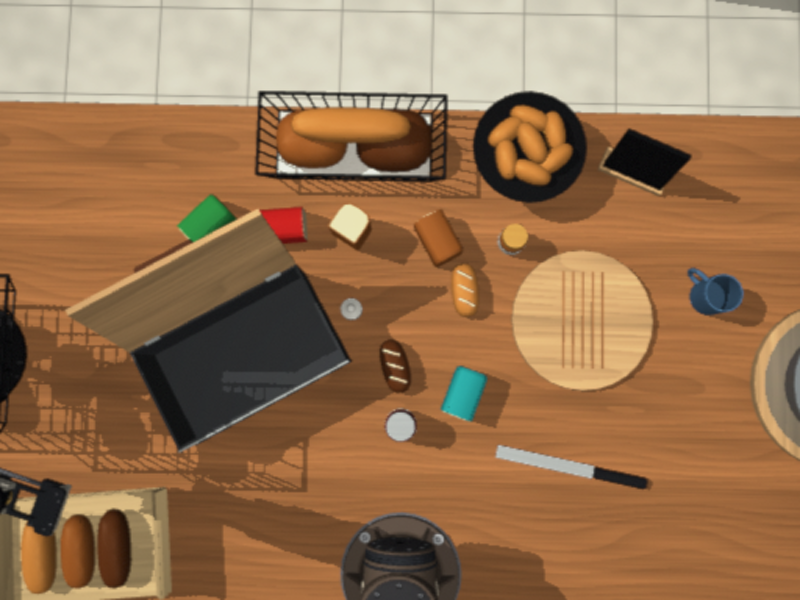

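View pics/side0.png

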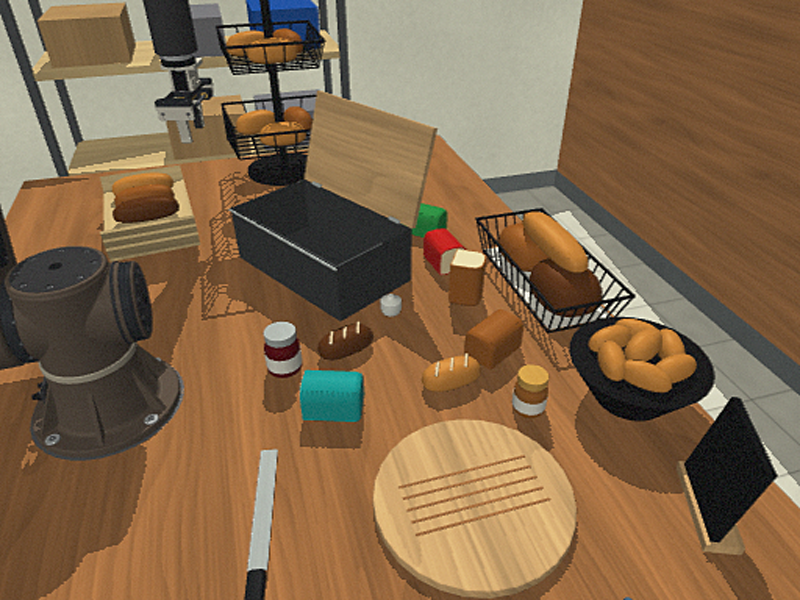

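```bash
cat > h.py <<'E'
import numpy as np,cv2
from scipy.spatial.transform import Rotation as R
from plant import r
C={}
for n in("top","side"):
    i=r.camera_info(n); C[n]=(i["K"],np.array(i["eye"]),R.from_euler('xyz',i["attitude"],degrees=True).as_matrix())
def ray(n,uv):
    K,e,A=C[n]; return e,A@np.linalg.solve(K,[uv[0],uv[1],1])
def onz(n,uv,z):
    e,d=ray(n,uv); return e+d*(z-e[2])/d[2]
def tri(ut,us):
    e1,d1=ray("top",ut); e2,d2=ray("side",us)
    s=np.linalg.lstsq(np.c_[d1,-d2],e2-e1,rcond=None)[0]
    p,q=e1+d1*s[0],e2+d2*s[1]; return (p+q)/2,np.linalg.norm(p-q)
def proj(n,p):
    K,e,A=C[n]; q=K@(A.T@(np.asarray(p)-e)); return q[:2]/q[2]
def crop(n,im,x0,y0,x1,y1,f,name):
    c=cv2.resize(im[y0:y1,x0:x1,::-1],None,fx=f,fy=f,interpolation=cv2.INTER_CUBIC)
    for x in range((x0+19)//20*20,x1,20): cv2.putText(c,str(x),(int((x-x0)*f),8),0,.3,(0,255,255)); cv2.line(c,(int((x-x0+.5)*f),10),(int((x-x0+.5)*f),16),(0,255,255))
    for y in range((y0+19)//20*20,y1,20): cv2.putText(c,str(y),(0,int((y-y0)*f)),0,.3,(0,255,255)); cv2.line(c,(20,int((y-y0+.5)*f)),(28,int((y-y0+.5)*f)),(0,255,255))
    cv2.imwrite("pics/"+name,c)
E
python3 - <<'E'
from h import *
t=r.capture("top"); s=r.capture("side"); np.save("t0",t);np.save("s0",s)
crop("top",t,190,120,350,280,3.75,"ct.png"); crop("side",s,150,150,400,290,3.2,"cs.png")
print(proj("top",r.get_state()["tcp_pos"]),proj("side",r.get_state()["tcp_pos"]))
crop("top",t,40,125,235,295,3.5,"cb.png")
E
```

```text
[ 23.95132552 308.75628602] [124.74001173  89.39418362]
```

View pics/ct.png

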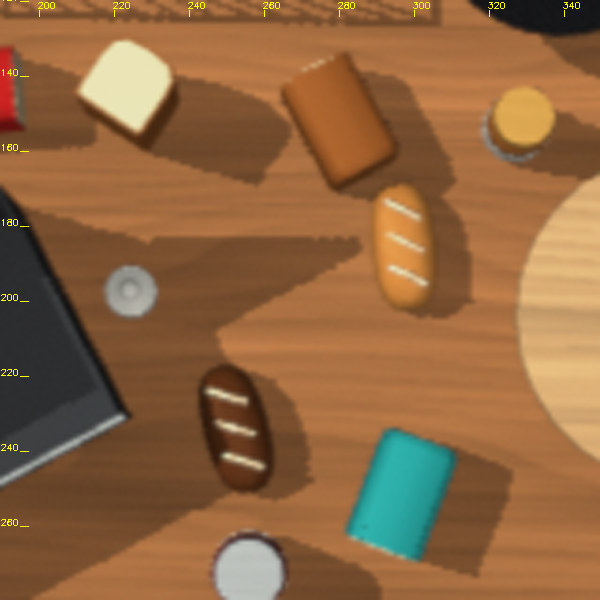

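View pics/cs.png

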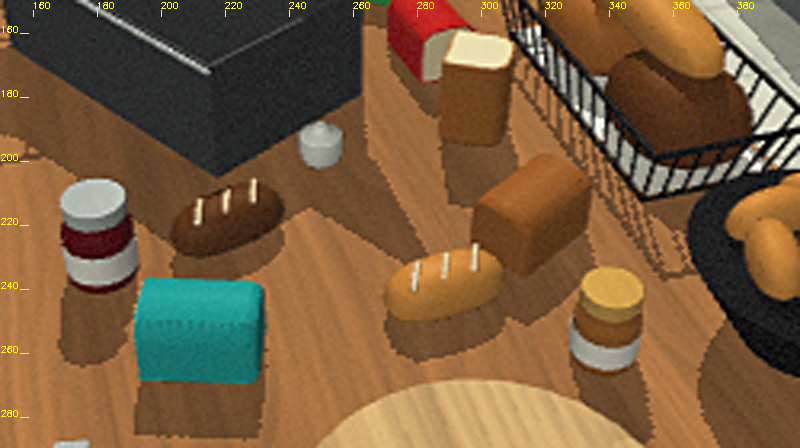

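View pics/cb.png

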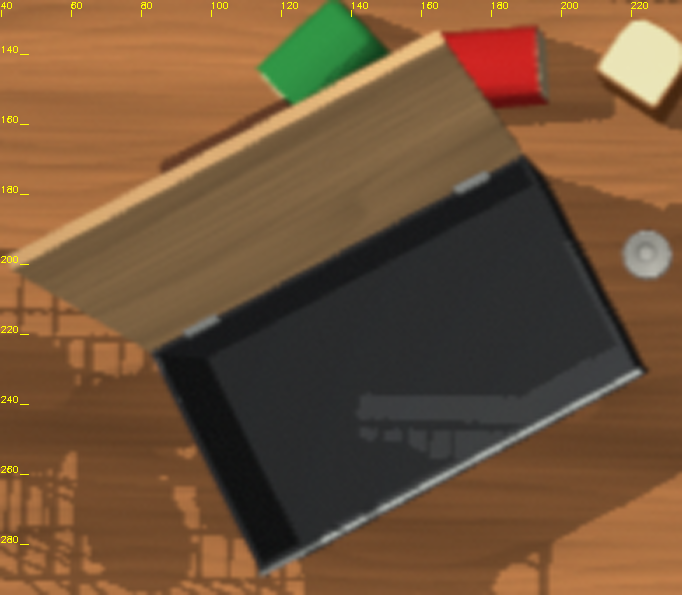

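Run:
```python
from h import *
np.set_printoptions(precision=4,suppress=True)
T=lambda x,y:(190+x/3.75-.5,120+y/3.75-.5); S=lambda x,y:(150+x/3.2-.5,150+y/3.2-.5); B=lambda x,y:(40+x/3.5-.5,125+y/3.5-.5)
print("dark",tri(T(236,429),S(226,200))); print("gold",tri(T(406,243),S(446,265)))
for n,a in(("dark",[(227,396),(244,462),(222,365),(245,492)]),("gold",[(402,210),(408,276),(400,184),(403,310)])): 
    p=[onz("top",T(*q),.044 if i<2 else .023) for i,q in enumerate(a)]; print(n,(p[2]+p[3])/2,[np.degrees(np.arctan2(*(p[i+1]-p[i])[1::-1])) for i in(0,2)],np.linalg.norm(p[2]-p[3]))
for nm,a in (("l2",[((124,39),(513,38)),((78,90),(451,33)),((138,133),(444,62)),((174,80),(504,67))]),("l1",[((282,92),(474,207)),((347,53),(553,155)),((396,150),(590,180)),((338,187),(526,240))])):
    for t,s in a: print(nm,tri(T(*t),S(*s)), onz("top",T(*t),.098 if nm=="l2" else .066))
print("rimFR",tri(B(645,370),S(213,72)))
for q in [(645,370),(262,573),(152,352),(525,157)]: print("rim",onz("top",B(*q),.13))
print("salt",onz("top",T(131,292),.03),"honey",onz("top",T(524,116),.075),"jam",onz("top",T(249,570),.09))
W=lambda x,y:(x/1.5625-.5,y/1.5625-.5)
print("board",[onz("top",W(*q),.018) for q in[(512,320),(654,320),(583,250),(583,390)]])
```

```text
dark (array([0.4172, 0.0198, 0.0443]), np.float64(0.0005150697757402607))
gold (array([ 0.5778, -0.1204,  0.0439]), np.float64(0.0010669589693930717))
dark [0.4177 0.0225 0.023 ] [np.float64(-164.11838849927926), np.float64(-168.3015974980554)] 0.10963453116309528
gold [ 0.5763 -0.1179  0.023 ] [np.float64(-173.91204704786787), np.float64(-177.7087311303156)] 0.10882365663872698
l2 (array([0.7352, 0.1184, 0.1029]), np.float64(0.0017683642890845962)) [0.7355 0.1191 0.098 ]
l2 (array([0.6888, 0.1571, 0.0953]), np.float64(0.007601178973385863)) [0.6919 0.1558 0.098 ]
l2 (array([0.6576, 0.1053, 0.0968]), np.float64(0.00043472548559348703)) [0.6572 0.1052 0.098 ]
l2 (array([0.7051, 0.0756, 0.0998]), np.float64(0.007073518057807765)) [0.702  0.0768 0.098 ]
l1 (array([ 0.6841, -0.0046, -0.0012]), np.float64(0.060005459881513595)) [ 0.7002 -0.0124  0.066 ]
l1 (array([ 0.7152, -0.0609,  0.0914]), np.float64(0.0285716028577949)) [ 0.7347 -0.0664  0.066 ]
l1 (array([ 0.6733, -0.1179,  0.1093]), np.float64(0.05879064960729029)) [ 0.653  -0.1091  0.066 ]
l1 (array([ 0.651 , -0.0709,  0.0109]), np.float64(0.04684733254438015)) [ 0.6206 -0.0611  0.066 ]
rimFR (array([0.4265, 0.1033, 0.1294]), np.float64(0.003232207512779929))
rim [0.4249 0.1035 0.13  ]
rim [0.2467 0.4216 0.13  ]
rim [0.4305 0.525  0.13  ]
rim [0.6054 0.2122 0.13  ]
salt [0.5316 0.1127 0.03  ] honey [ 0.6825 -0.2147  0.075 ] jam [0.3029 0.0056 0.09  ]
board [array([ 0.5177, -0.2176,  0.018 ]), array([ 0.5243, -0.5089,  0.018 ]), array([ 0.6665, -0.363 ,  0.018 ]), array([ 0.3778, -0.3637,  0.018 ])]
```

```bash
cat >> h.py <<'E'
np.set_printoptions(precision=4,suppress=True)
def ori(heading,alpha,ydir):
    "tool z: heading (deg), alpha below level (90=down, >90 past it); ydir: azimuth of level tool y"
    h,a,t=np.radians([heading,alpha,ydir]); z=np.array([np.cos(h)*np.cos(a),np.sin(h)*np.cos(a),-np.sin(a)]); y=np.array([np.cos(t),np.sin(t),0]); y-=z*(z@y); y/=np.linalg.norm(y)
    return R.from_matrix(np.c_[np.cross(y,z),y,z])
def cur():
    s=r.get_state(); return np.array(s["tcp_pos"]),R.from_euler('xyz',s["eef_rot"],degrees=True)
def rows(p1,R1,p0=None,R0=None,v=.055,w=9.):
    "even rows from the pose given (or current) to p1,R1, in the move units"
    if p0 is None:p0,R0=cur()
    rv=(R0.inv()*R1).as_rotvec(); d=np.asarray(p1)-p0
    n=int(max(1,np.ceil(np.linalg.norm(d)/v),np.ceil(np.degrees(np.linalg.norm(rv))/w)))
    out=[]
    for i in range(n):
        Ri=R0*R.from_rotvec(rv*i/n); out.append(np.r_[Ri.inv().apply(d/n)/.5,np.degrees(rv/n)/60].round(3).tolist())
    print(n,"rows")
    if np.allclose(rv,0,atol=.003) or n==1: print("each",out[0])
    else: [print(o) for o in out]
    return np.asarray(p1),R1
def grasp2tcp(g,Ro): return np.asarray(g)+Ro.apply([0,0,.011])
E
python3 - <<'E'
from h import *
print([proj("side",p)-0 for p in[(.653,-.109,0),(.6206,-.0611,.066),(.7347,-.0664,.066)]], "expect", [(150+x/3.2-.5,150+y/3.2-.5) for x,y in[(526,275),(474,207),(590,180)]])
p,q=cur()
a=rows([.35,.33,.26],ori(0,90,-60.8),p,q)
rows([.411,.0195,.26],a[1],*a)
E
```

```text
[array([311.3113, 236.2013]), array([295.8894, 210.1579]), array([333.4042, 204.1438])] expect [(313.875, 235.4375), (297.625, 214.1875), (333.875, 205.75)]
7 rows
[0.069, 0.074, -0.014, 0.0, 0.0, -0.109]
[0.06, 0.081, -0.014, 0.0, 0.0, -0.109]
[0.05, 0.088, -0.014, 0.0, 0.0, -0.109]
[0.04, 0.093, -0.014, 0.0, 0.0, -0.109]
[0.029, 0.097, -0.014, 0.0, 0.0, -0.109]
[0.018, 0.099, -0.014, 0.0, 0.0, -0.109]
[0.007, 0.101, -0.014, 0.0, 0.0, -0.109]
6 rows
each [-0.033, 0.1, 0.0, 0.0, 0.0, 0.0]
```

carry_out([
  [0.069, 0.074, -0.014, 0, 0, -0.109],
  [0.06, 0.081, -0.014, 0, 0, -0.109],
  [0.05, 0.088, -0.014, 0, 0, -0.109],
  [0.04, 0.093, -0.014, 0, 0, -0.109],
  [0.029, 0.097, -0.014, 0, 0, -0.109],
], hand=1, squeeze=30)

```text
time_s: 0.82
tcp_pos: [0.3053, 0.4185, 0.2465]
eef_rot: [-180.0, -0.0, 16.3]
contact_force: [0.1, 1.0, -0.1]
gripper_width: 0.0875
gripper_force: 0.0
```

carry_out([
  [0.018, 0.099, -0.014, 0, 0, -0.109],
  [0.007, 0.101, -0.014, 0, 0, -0.109],
  [-0.033, 0.1, 0, 0, 0, 0],
  [-0.033, 0.1, 0, 0, 0, 0],
  [-0.033, 0.1, 0, 0, 0, 0],
])

```text
time_s: 1.45
tcp_pos: [0.3797, 0.173, 0.2604]
eef_rot: [-180.0, -0.0, 29.2]
contact_force: [1.5, -0.7, -0.2]
gripper_width: 0.0874
gripper_force: 0.0
```

carry_out([
  [-0.033, 0.1, 0, 0, 0, 0],
  [-0.033, 0.1, 0, 0, 0, 0],
  [-0.033, 0.1, 0, 0, 0, 0],
  [0, 0, 0, 0, 0, 0],
])

```text
time_s: 1.95
tcp_pos: [0.4096, 0.0166, 0.2602]
eef_rot: [180.0, 0.0, 28.9]
contact_force: [-0.3, 0.6, -0.3]
gripper_width: 0.0878
gripper_force: 0.0
```

Run:
```python
from h import *
s=r.get_state();print(s["joints"])
a=cur();print(a[0],s["eef_rot"])
rows([.411,.0195,.018],ori(0,90,-60.8))
# has either roll shifted?
t=r.capture("side");d=np.abs(t.astype(int)-np.load("s0.npy")).max(2)>60
print("side changes dark,gold",d[205:232,200:242].sum(),d[225:252,268:310].sum())
```

```text
[ 30.2303  -7.5571 -25.3421   0.0058 -72.2259  88.6412]
[0.4096 0.0166 0.2602] [179.9942   0.0108  28.8732]
5 rows
[0.001, -0.001, 0.097, 0.0, 0.0, -0.001]
[0.001, -0.001, 0.097, 0.0, 0.0, -0.001]
[0.001, -0.001, 0.097, 0.0, 0.0, -0.001]
[0.001, -0.001, 0.097, 0.0, 0.0, -0.001]
[0.001, -0.001, 0.097, 0.0, 0.0, -0.001]
side changes dark,gold 0 0
```

carry_out([
  [0.001, -0.001, 0.097, 0, 0, 0],
  [0.001, -0.001, 0.097, 0, 0, 0],
  [0.001, -0.001, 0.097, 0, 0, 0],
  [0.001, -0.001, 0.097, 0, 0, 0],
])

```text
time_s: 2.5
tcp_pos: [0.4106, 0.0237, 0.0652]
eef_rot: [-180.0, -0.1, 29.3]
contact_force: [0.4, 0.8, -0.5]
gripper_width: 0.0875
gripper_force: 0.0
```

carry_out([
  [0.001, -0.001, 0.05, 0, 0, 0],
  [0, 0, 0.047, 0, 0, 0],
  [0, 0, 0, 0, 0, 0],
])

```text
time_s: 2.88
tcp_pos: [0.4094, 0.0234, 0.0166]
eef_rot: [-180.0, 0.2, 29.3]
contact_force: [0.3, 0.1, 0.2]
gripper_width: 0.0876
gripper_force: 0.0
```

carry_out([
  [0, 0, 0, 0, 0, 0],
  [0, 0, 0, 0, 0, 0],
  [0, 0, 0, 0, 0, 0],
  [0, 0, 0, 0, 0, 0],
  [0, 0, 0, 0, 0, 0],
], hand=0)

```text
time_s: 3.5
tcp_pos: [0.4112, 0.0232, 0.0184]
eef_rot: [180.0, -0.1, 29.2]
contact_force: [-1.0, 1.1, 6.0]
gripper_width: 0.0577
gripper_force: 27.4
```

carry_out([
  [0, 0, -0.04, 0, 0, 0],
  [0, 0, -0.08, 0, 0, 0],
  [0, 0, -0.1, 0, 0, 0],
  [0, 0, -0.1, 0, 0, 0],
  [0, 0, -0.1, 0, 0, 0],
])

```text
time_s: 4.12
tcp_pos: [0.4101, 0.0227, 0.2295]
eef_rot: [-180.0, -0.0, 29.2]
contact_force: [1.0, 0.4, -1.1]
gripper_width: 0.0575
gripper_force: 27.4
```

Run:
```python
from h import *
print(cur()[0],r.get_state()["eef_rot"],r.get_state()["gripper_width"])
c=np.array([.427,.315]);x=np.array([.873,.488]);y=np.array([-.488,.873])
for yy in(.06,-.06):print(c+yy*y)
o=ori(0,90,-60.8)
a=rows([*(c+.06*y-.005*x),.235],o); a=rows([*(c+.06*y-.005*x),.035],o,*a)
```

```text
[0.4101 0.0227 0.2295] [-179.9806   -0.0186   29.1602] 0.05753329724897347
[0.3977 0.3674]
[0.4563 0.2626]
7 rows
each [0.043, -0.088, -0.002, -0.0, -0.0, -0.0]
4 rows
each [-0.0, -0.0, 0.1, 0.0, 0.0, 0.0]
```

carry_out([
  [0.043, -0.088, -0.002, 0, 0, 0],
  [0.043, -0.088, -0.002, 0, 0, 0],
  [0.043, -0.088, -0.002, 0, 0, 0],
  [0.043, -0.088, -0.002, 0, 0, 0],
  [0.043, -0.088, -0.002, 0, 0, 0],
])

```text
time_s: 4.75
tcp_pos: [0.3967, 0.2688, 0.2328]
eef_rot: [-180.0, 0.0, 29.2]
contact_force: [0.3, -0.8, -0.2]
gripper_width: 0.0574
gripper_force: 27.4
```

carry_out([
  [0.043, -0.088, -0.002, 0, 0, 0],
  [0.043, -0.088, -0.002, 0, 0, 0],
  [0, 0, 0.08, 0, 0, 0],
  [0, 0, 0.08, 0, 0, 0],
  [0, 0, 0.08, 0, 0, 0],
])

```text
time_s: 5.38
tcp_pos: [0.3916, 0.3651, 0.1134]
eef_rot: [-180.0, 0.0, 29.2]
contact_force: [1.1, 0.2, -1.1]
gripper_width: 0.0575
gripper_force: 27.4
```

carry_out([
  [0, 0, 0.08, 0, 0, 0],
  [0, 0, 0.06, 0, 0, 0],
  [0, 0, 0, 0, 0, 0],
])

```text
time_s: 5.75
tcp_pos: [0.3909, 0.3633, 0.0426]
eef_rot: [179.8, 0.3, 29.1]
contact_force: [0.2, -0.0, -0.6]
gripper_width: 0.0576
gripper_force: 27.4
```

carry_out([
  [0, 0, 0, 0, 0, 0],
  [0, 0, 0, 0, 0, 0],
  [0, 0, 0, 0, 0, 0],
], hand=0.9)

```text
time_s: 6.12
tcp_pos: [0.3923, 0.366, 0.046]
eef_rot: [-179.9, -0.1, 29.2]
contact_force: [-0.3, -0.9, 0.5]
gripper_width: 0.0774
gripper_force: 0.0
```

carry_out([
  [0, 0, -0.08, 0, 0, 0],
  [0, 0, -0.1, 0, 0, 0],
  [0, 0, -0.1, 0, 0, 0],
  [0, 0, -0.1, 0, 0, 0],
  [0, 0, -0.04, 0, 0, 0],
])

```text
time_s: 6.75
tcp_pos: [0.3927, 0.3662, 0.2591]
eef_rot: [-179.8, -0.3, 29.2]
contact_force: [-0.4, 0.9, -1.0]
gripper_width: 0.0793
gripper_force: 0.0
```

Run:
```python
from h import *
s=r.get_state();print(cur()[0],s["eef_rot"],s["joints"])
t=r.capture("side");d=np.abs(t.astype(int)-np.load("s0.npy")).max(2)>60
print("side changes gold",d[225:252,268:310].sum())
o=ori(0,90,-86) # roll axis ~4 deg
a=rows([.577,-.119,.235],o)
```

```text
[0.3927 0.3662 0.2591] [-179.8306   -0.315    29.1907] [ 63.9644   5.5962 -12.657    0.0427 -71.3915  55.2133]
side changes gold 0
10 rows
[-0.015, 0.103, 0.005, -0.0, -0.001, 0.042]
[-0.011, 0.103, 0.005, -0.0, -0.001, 0.042]
[-0.006, 0.104, 0.005, -0.0, -0.001, 0.042]
[-0.002, 0.104, 0.005, -0.0, -0.001, 0.042]
[0.003, 0.104, 0.005, -0.0, -0.001, 0.042]
[0.007, 0.104, 0.005, -0.0, -0.001, 0.042]
[0.012, 0.103, 0.005, -0.0, -0.001, 0.042]
[0.017, 0.103, 0.005, -0.0, -0.001, 0.042]
[0.021, 0.102, 0.005, -0.0, -0.001, 0.042]
[0.026, 0.101, 0.005, -0.0, -0.001, 0.042]
```

carry_out([
  [-0.015, 0.103, 0.005, 0, 0, 0.042],
  [-0.011, 0.103, 0.005, 0, 0, 0.042],
  [-0.006, 0.104, 0.005, 0, 0, 0.042],
  [-0.002, 0.104, 0.005, 0, 0, 0.042],
  [0.003, 0.104, 0.005, 0, 0, 0.042],
], hand=1)

```text
time_s: 7.42
tcp_pos: [0.4841, 0.1206, 0.2428]
eef_rot: [-180.0, -0.1, 16.5]
contact_force: [0.9, 0.2, 0.5]
gripper_width: 0.0879
gripper_force: 0.0
```

carry_out([
  [0.007, 0.104, 0.005, 0, 0, 0.042],
  [0.012, 0.103, 0.005, 0, 0, 0.042],
  [0.017, 0.103, 0.005, 0, 0, 0.042],
  [0.021, 0.102, 0.005, 0, 0, 0.042],
  [0.026, 0.101, 0.005, 0, 0, 0.042],
])

```text
time_s: 8.05
tcp_pos: [0.5764, -0.1231, 0.2302]
eef_rot: [-180.0, -0.1, 3.9]
contact_force: [1.1, 0.3, -0.3]
gripper_width: 0.0876
gripper_force: 0.0
```

carry_out([
  [0, 0, 0.08, 0, 0, 0],
  [0, 0, 0.08, 0, 0, 0],
  [0, 0, 0, 0, 0, 0],
])

```text
time_s: 8.43
tcp_pos: [0.5737, -0.1217, 0.1473]
eef_rot: [-180.0, 0.3, 3.9]
contact_force: [-0.0, -1.0, 1.3]
gripper_width: 0.0878
gripper_force: 0.0
```

Run:
```python
from h import *
s=r.get_state();print(cur()[0],s["eef_rot"],s["joints"])
t=r.capture("side");d=np.abs(t.astype(int)-np.load("s0.npy")).max(2)>60
print("side changes gold",d[225:252,268:310].sum())
a=rows([.577,-.119,.018],ori(0,90,-86))
```

```text
[ 0.5737 -0.1217  0.1473] [-179.9836    0.3267    3.9341] [  7.0917  15.3193 -15.6103  -0.04   -59.3956  86.8627]
side changes gold 0
3 rows
each [0.001, -0.002, 0.088, 0.0, 0.001, -0.0]
```

carry_out([
  [0.003, -0.003, 0.09, 0, 0, 0],
  [0, 0, 0.09, 0, 0, 0],
  [0, 0, 0.075, 0, 0, 0],
  [0, 0, 0, 0, 0, 0],
])

```text
time_s: 8.98
tcp_pos: [0.577, -0.1196, 0.022]
eef_rot: [180.0, 0.1, 4.0]
contact_force: [-0.0, 0.3, 1.1]
gripper_width: 0.0875
gripper_force: 0.0
```

carry_out([
  [0, 0, 0, 0, 0, 0],
  [0, 0, 0, 0, 0, 0],
  [0, 0, 0, 0, 0, 0],
  [0, 0, 0, 0, 0, 0],
  [0, 0, 0, 0, 0, 0],
], hand=0)

```text
time_s: 9.6
tcp_pos: [0.5778, -0.1198, 0.0231]
eef_rot: [180.0, -0.1, 4.0]
contact_force: [-2.0, 1.0, 5.8]
gripper_width: 0.0536
gripper_force: 29.8
```

carry_out([
  [0, 0, -0.04, 0, 0, 0],
  [0, 0, -0.08, 0, 0, 0],
  [0, 0, -0.1, 0, 0, 0],
  [0, 0, -0.1, 0, 0, 0],
  [0, 0, -0.1, 0, 0, 0],
])

```text
time_s: 10.22
tcp_pos: [0.5769, -0.1198, 0.2338]
eef_rot: [-180.0, 0.0, 4.0]
contact_force: [1.0, -0.2, -1.1]
gripper_width: 0.0533
gripper_force: 29.8
```

Run:
```python
from h import *
c=np.array([.427,.315]);x=np.array([.873,.488]);y=np.array([-.488,.873])
print(cur()[0])
a=rows([*(c-.065*y-.005*x),.235],ori(0,90,-60.8),v=.05)
```

```text
[ 0.5769 -0.1198  0.2338]
8 rows
[-0.024, -0.096, -0.0, -0.0, 0.0, -0.053]
[-0.019, -0.097, -0.0, -0.0, 0.0, -0.053]
[-0.013, -0.098, -0.0, -0.0, 0.0, -0.053]
[-0.008, -0.098, -0.0, -0.0, 0.0, -0.053]
[-0.003, -0.099, -0.0, -0.0, 0.0, -0.053]
[0.003, -0.099, -0.0, -0.0, 0.0, -0.053]
[0.008, -0.098, -0.0, -0.0, 0.0, -0.053]
[0.014, -0.098, -0.0, -0.0, 0.0, -0.053]
```

carry_out([
  [-0.024, -0.096, 0, 0, 0, -0.053],
  [-0.019, -0.097, 0, 0, 0, -0.053],
  [-0.013, -0.098, 0, 0, 0, -0.053],
  [-0.008, -0.098, 0, 0, 0, -0.053],
  [-0.003, -0.099, 0, 0, 0, -0.053],
])

```text
time_s: 10.85
tcp_pos: [0.4995, 0.1162, 0.2322]
eef_rot: [-180.0, 0.0, 20.0]
contact_force: [0.3, 0.2, -0.2]
gripper_width: 0.0535
gripper_force: 29.8
```

carry_out([
  [0.003, -0.099, 0, 0, 0, -0.053],
  [0.008, -0.098, 0, 0, 0, -0.053],
  [0.014, -0.098, 0, 0, 0, -0.053],
  [0, 0, 0, 0, 0, 0],
])

```text
time_s: 11.35
tcp_pos: [0.453, 0.2582, 0.2319]
eef_rot: [-180.0, 0.0, 29.7]
contact_force: [0.0, -0.0, -1.3]
gripper_width: 0.0533
gripper_force: 29.8
```

Run:
```python
from h import *
c=np.array([.427,.315]);x=np.array([.873,.488]);y=np.array([-.488,.873])
print(cur()[0],c-.065*y-.005*x,r.get_state()["gripper_width"])
crop("top",r.capture("top"),40,125,235,295,3.0,"b1.png")
```

```text
[0.453  0.2582 0.2319] [0.4544 0.2558] 0.053315916535949893
```

View pics/b1.png

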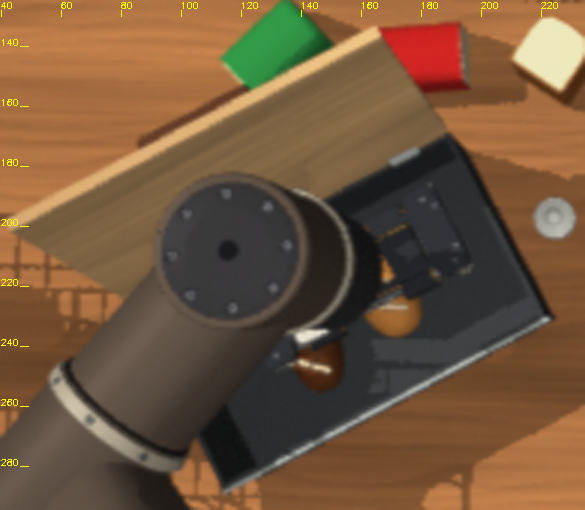

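The top view shows the dark roll inside the bin (pixel 143,248) and the golden one held over the bin (168,228). I'll lower it.

carry_out([
  [0, 0, 0.08, 0, 0, 0],
  [0, 0, 0.08, 0, 0, 0],
  [0, 0, 0.08, 0, 0, 0],
  [0, 0, 0.08, 0, 0, 0],
  [0, 0, 0.065, 0, 0, 0],
])

```text
time_s: 12.02
tcp_pos: [0.4541, 0.2542, 0.0383]
eef_rot: [180.0, 0.1, 29.3]
contact_force: [0.7, 0.5, -0.6]
gripper_width: 0.0536
gripper_force: 29.8
```

carry_out([
  [0, 0, 0, 0, 0, 0],
  [0, 0, 0, 0, 0, 0],
  [0, 0, 0, 0, 0, 0],
], hand=0.85)

```text
time_s: 12.4
tcp_pos: [0.4551, 0.2564, 0.0415]
eef_rot: [-180.0, -0.2, 29.4]
contact_force: [0.2, -0.0, 0.9]
gripper_width: 0.0738
gripper_force: 0.0
```

carry_out([
  [0, 0, -0.08, 0, 0, 0],
  [0, 0, -0.1, 0, 0, 0],
  [0, 0, -0.1, 0, 0, 0],
  [0, 0, -0.1, 0, 0, 0],
  [0, 0, -0.1, 0, 0, 0],
])

```text
time_s: 13.02
tcp_pos: [0.454, 0.2555, 0.2832]
eef_rot: [-179.9, -0.2, 29.4]
contact_force: [-0.1, 1.4, -0.2]
gripper_width: 0.0744
gripper_force: 0.0
```

Run:
```python
from h import *
print(cur()[0],r.get_state()["joints"])
c=np.array([.427,.315]);x=np.array([.873,.488]);y=np.array([-.488,.873])
# behind lid, beside strip, over bin corner side; tool y along bin y
o=ori(0,90,-60.8)
A=c-.26*y-.02*x; B=c-.26*y+.27*x; D=c-.1*y+.27*x
print(A,B,D)
a=rows([*A,.30],o);a=rows([*B,.40],o,*a);a=rows([*D,.40],o,*a);a=rows([*D,.292],o,*a)
a=rows([*(D-.15*x),.292],o,*a)
t=r.capture("side"); t2=r.capture("top"); cv2.imwrite("pics/m1.png",np.vstack([cv2.resize(t2[90:300,20:350,::-1],None,fx=1.6,fy=1.6,interpolation=2),cv2.resize(t[80:250,60:390,::-1],None,fx=1.6,fy=1.6,interpolation=2)])[:600])
```

```text
[0.454  0.2555 0.2832] [ 50.9776   3.4386 -11.9191   0.0064 -74.4697  68.4426]
[0.5364 0.0783] [0.7896 0.2198] [0.7115 0.3595]
4 rows
[-0.008, 0.097, -0.009, -0.0, -0.001, 0.001]
[-0.008, 0.097, -0.008, -0.0, -0.001, 0.001]
[-0.007, 0.097, -0.008, -0.0, -0.001, 0.001]
[-0.007, 0.097, -0.008, -0.0, -0.001, 0.001]
6 rows
each [0.097, -0.0, -0.033, 0.0, 0.0, 0.0]
3 rows
each [-0.0, -0.107, -0.0, 0.0, 0.0, 0.0]
2 rows
each [-0.0, -0.0, 0.108, 0.0, 0.0, 0.0]
3 rows
each [-0.1, 0.0, -0.0, 0.0, 0.0, 0.0]
```

View pics/m1.png

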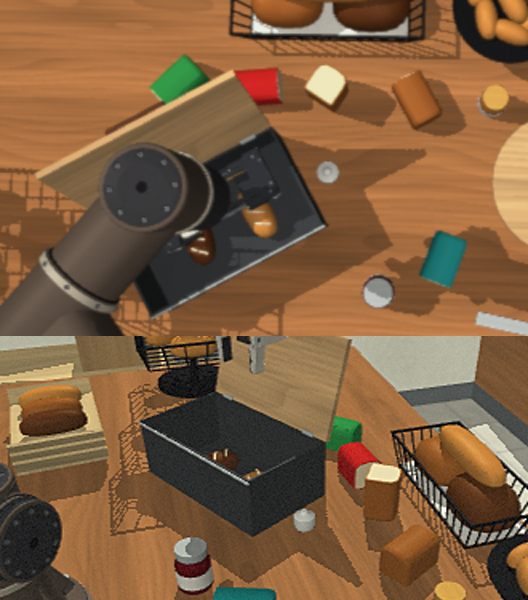

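Both rolls lie in the bin (composite pixels 201,245 and 262,218), jars and pot untouched. Next: over the lid and behind it, beside the grip strip.

carry_out([
  [0, 0, -0.098, 0, 0, 0],
  [0, 0, -0.098, 0, 0, 0],
  [0, 0, -0.1, 0, 0, 0],
  [0.098, 0.014, 0, 0, 0, 0],
  [0.098, 0.014, 0, 0, 0, 0],
], hand=0)

```text
time_s: 13.75
tcp_pos: [0.5471, 0.2919, 0.4308]
eef_rot: [-179.9, -0.3, 29.5]
contact_force: [0.3, 2.0, 0.5]
gripper_width: 0.0301
gripper_force: 0.0
```

carry_out([
  [0.098, 0.014, 0, 0, 0, 0],
  [0.098, 0.014, 0, 0, 0, 0],
  [0.098, 0.014, 0, 0, 0, 0],
  [0, 0, 0, 0, 0, 0],
])

```text
time_s: 14.25
tcp_pos: [0.687, 0.3466, 0.4223]
eef_rot: [180.0, 0.4, 29.4]
contact_force: [-1.3, -0.2, -1.3]
gripper_width: 0.0006
gripper_force: 0.0
```

Run:
```python
from h import *
p=cur()[0];print(p,r.get_state()["joints"],r.get_state()["eef_rot"])
d=p[:2]-[.427,.315];print(d@[.873,.488],d@[-.488,.873])
```

```text
[0.687  0.3466 0.4223] [  41.1764   29.1952   40.616    -0.0522 -101.7978   78.1747] [179.9728   0.3795  29.3615]
0.2424346488729222 -0.09931034610324849
```

carry_out([
  [0, 0, 0.08, 0, 0, 0],
  [0, 0, 0.08, 0, 0, 0],
  [0, 0, 0.084, 0, 0, 0],
  [-0.04, 0, 0, 0, 0, 0],
  [-0.04, 0, 0, 0, 0, 0],
])

```text
time_s: 14.88
tcp_pos: [0.6488, 0.3252, 0.3068]
eef_rot: [180.0, -0.1, 29.4]
contact_force: [0.1, 0.2, 0.4]
gripper_width: 0.0002
gripper_force: 0.0
```

carry_out([
  [-0.04, 0, 0, 0, 0, 0],
  [-0.04, 0, 0, 0, 0, 0],
  [-0.04, 0, 0, 0, 0, 0],
  [-0.04, 0, 0, 0, 0, 0],
])

```text
time_s: 15.38
tcp_pos: [0.5792, 0.286, 0.3079]
eef_rot: [-180.0, -0.2, 29.4]
contact_force: [-0.1, -0.9, 1.0]
gripper_width: 0.0004
gripper_force: 0.1
```

carry_out([
  [-0.04, 0, 0, 0, 0, 0],
  [-0.04, 0, 0, 0, 0, 0],
  [0, 0, 0, 0, 0, 0],
  [0, 0, 0, 0, 0, 0],
  [0, 0, 0, 0, 0, 0],
])

```text
time_s: 16.0
tcp_pos: [0.5456, 0.2671, 0.306]
eef_rot: [-180.0, -0.0, 29.4]
contact_force: [0.6, 0.6, -0.1]
gripper_width: 0.0002
gripper_force: 0.0
```

Run:
```python
from h import *
print(cur()[0],r.get_state()["contact_force"])
t=r.capture("side"); t2=r.capture("top"); cv2.imwrite("pics/m2.png",np.vstack([cv2.resize(t2[90:300,20:350,::-1],None,fx=1.6,fy=1.6,interpolation=2),cv2.resize(t[80:250,60:390,::-1],None,fx=1.6,fy=1.6,interpolation=2)])[:600])
```

```text
[0.5456 0.2671 0.306 ] [ 0.5831  0.5648 -0.1396]
```

View pics/m2.png

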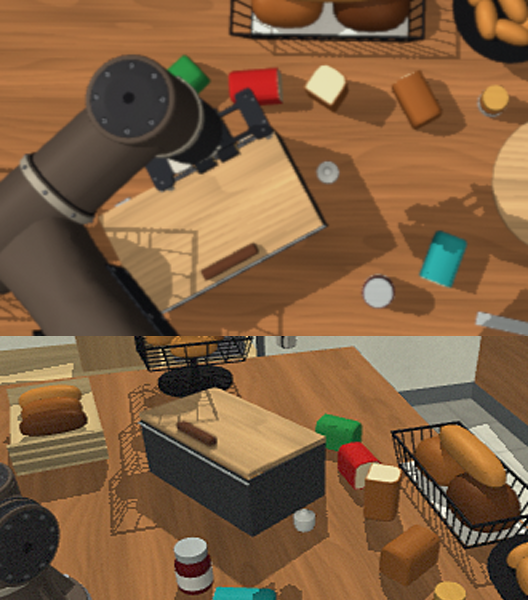

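Lid is shut flat (no rolls left outside or behind it). Now loaf_2: brown with pale face up at top pixel (222,143); the red, green and turquoise blocks are look-alikes.

Run:
```python
from h import *
o=ori(54,45,-36); G=[.697,.1145,.072]; T=grasp2tcp(G,o); pre=T-o.as_matrix()[:,2]*.13
print(T,pre); a=rows(pre+[-.02,0,.06],o); a=rows(pre,o,*a); a=rows(T,o,*a,v=.035)
```

```text
[0.7016 0.1208 0.0642] [0.6475 0.0464 0.1561]
6 rows
[-0.012, 0.077, 0.03, 0.027, 0.123, -0.065]
[-0.021, 0.077, 0.025, 0.027, 0.123, -0.065]
[-0.029, 0.076, 0.02, 0.027, 0.123, -0.065]
[-0.037, 0.074, 0.014, 0.027, 0.123, -0.065]
[-0.043, 0.072, 0.007, 0.027, 0.123, -0.065]
[-0.048, 0.069, -0.001, 0.027, 0.123, -0.065]
2 rows
each [-0.034, 0.016, 0.051, 0.0, 0.0, 0.0]
4 rows
each [0.0, 0.0, 0.065, 0.0, 0.0, 0.0]
```

carry_out([
  [-0.012, 0.077, 0.03, 0.027, 0.123, -0.065],
  [-0.021, 0.077, 0.025, 0.027, 0.123, -0.065],
  [-0.029, 0.076, 0.02, 0.027, 0.123, -0.065],
  [-0.037, 0.074, 0.014, 0.027, 0.123, -0.065],
  [-0.043, 0.072, 0.007, 0.027, 0.123, -0.065],
], hand=1, squeeze=50)

```text
time_s: 16.73
tcp_pos: [0.6034, 0.1021, 0.2363]
eef_rot: [-176.9, -33.2, 46.6]
contact_force: [-0.5, 0.3, -0.6]
gripper_width: 0.0449
gripper_force: 0.0
```

carry_out([
  [-0.048, 0.069, -0.001, 0.027, 0.123, -0.065],
  [-0.034, 0.016, 0.051, 0, 0, 0],
  [-0.034, 0.016, 0.051, 0, 0, 0],
  [0, 0, 0, 0, 0, 0],
])

```text
time_s: 17.23
tcp_pos: [0.6211, 0.0715, 0.1589]
eef_rot: [-176.5, -37.4, 48.9]
contact_force: [-0.6, 0.1, 0.5]
gripper_width: 0.084
gripper_force: 0.0
```

Run:
```python
from h import *
s=r.get_state();print(cur()[0],s["joints"],s["eef_rot"],s["gripper_width"])
o=ori(54,45,-36); G=[.697,.1145,.072]; T=grasp2tcp(G,o)
print(o.as_euler('xyz',degrees=True))
rows(T,o,v=.04)
t=r.capture("side");d=np.abs(t.astype(int)-np.load("s0.npy")).max(2)>60;print(d[160:195,287:311].sum())
```

```text
[0.6211 0.0715 0.1589] [  2.3661  11.1673 -15.0092 -41.4234 -46.7748 162.2793] [-176.54    -37.4471   48.914 ] 0.08401281451413674
[180. -45.  54.]
4 rows
[0.007, 0.018, 0.064, -0.0, 0.031, -0.017]
[0.005, 0.018, 0.064, -0.0, 0.031, -0.017]
[0.002, 0.018, 0.064, -0.0, 0.031, -0.017]
[-0.0, 0.018, 0.064, -0.0, 0.031, -0.017]
115
```

j6 nears its limit this way round, so I back off and turn the tool half a turn about its axis.

carry_out([
  [0, 0, -0.07, 0, 0, 0],
  [0, 0, -0.07, 0, 0, 0.17],
  [0, 0, 0, 0, 0, 0.17],
  [0, 0, 0, 0, 0, 0.17],
  [0, 0, 0, 0, 0, 0.17],
])

```text
time_s: 17.9
tcp_pos: [0.5974, 0.0378, 0.2199]
eef_rot: [-151.2, -25.7, 2.5]
contact_force: [-0.4, 0.4, -1.2]
gripper_width: 0.0875
gripper_force: 0.0
```

carry_out([
  [0, 0, 0, 0, 0, 0.17],
  [0, 0, 0, 0, 0, 0.17],
  [0, 0, 0, 0, 0, 0.17],
  [0, 0, 0, 0, 0, 0.17],
  [0, 0, 0, 0, 0, 0.17],
])

```text
time_s: 18.52
tcp_pos: [0.5974, 0.0379, 0.2197]
eef_rot: [-142.3, 3.7, -40.5]
contact_force: [-0.2, 0.0, 1.1]
gripper_width: 0.0875
gripper_force: 0.0
```

carry_out([
  [0, 0, 0, 0, 0, 0.17],
  [0, 0, 0, 0, 0, 0.17],
  [0, 0, 0, 0, 0, 0.17],
  [0, 0, 0, 0, 0, 0.17],
  [0, 0, 0, 0, 0, 0.17],
])

```text
time_s: 19.15
tcp_pos: [0.5974, 0.0379, 0.2197]
eef_rot: [-157.1, 30.9, -86.3]
contact_force: [-0.4, -0.5, -0.2]
gripper_width: 0.0873
gripper_force: 0.0
```

carry_out([
  [0, 0, 0, 0, 0, 0.17],
  [0, 0, 0, 0, 0, 0.17],
  [0, 0, 0, 0, 0, 0.17],
  [0, 0, 0, 0, 0, 0],
])

```text
time_s: 19.65
tcp_pos: [0.5973, 0.0379, 0.2193]
eef_rot: [-177.8, 37.8, -122.2]
contact_force: [0.4, 0.9, -0.8]
gripper_width: 0.0877
gripper_force: 0.0
```

Run:
```python
from h import *
s=r.get_state();print(cur()[0],s["joints"],s["eef_rot"],s["gripper_width"])
o=ori(54,45,144); G=[.697,.1145,.072]; T=grasp2tcp(G,o); pre=T-o.as_matrix()[:,2]*.12
print(T,o.as_euler('xyz',degrees=True))
rows(pre,o,v=.03,w=4)
```

```text
[0.5973 0.0379 0.2193] [ -1.0245   5.8804 -13.5328 -38.7132 -53.6809 -13.0952] [-177.8212   37.778  -122.2251] 0.08767762285009441
[0.7016 0.1208 0.0642] [-180.   45. -126.]
3 rows
[0.007, -0.024, 0.055, 0.002, -0.04, 0.017]
[0.009, -0.024, 0.054, 0.002, -0.04, 0.017]
[0.011, -0.024, 0.054, 0.002, -0.04, 0.017]
```

carry_out([
  [0.007, -0.024, 0.055, 0.002, -0.04, 0.017],
  [0.009, -0.024, 0.054, 0.002, -0.04, 0.017],
  [0.011, -0.024, 0.054, 0.002, -0.04, 0.017],
  [0, 0, 0, 0, 0, 0],
])

```text
time_s: 20.15
tcp_pos: [0.6513, 0.0509, 0.145]
eef_rot: [179.7, 44.9, -126.3]
contact_force: [0.6, 0.3, 1.4]
gripper_width: 0.0879
gripper_force: 0.0
```

Run:
```python
from h import *
s=r.get_state();print(cur()[0],s["joints"],s["eef_rot"])
o=ori(54,45,144); G=[.697,.1145,.072]; T=grasp2tcp(G,o); rows(T,o,v=.03,w=4)
t=r.capture("side"); t2=r.capture("top"); cv2.imwrite("pics/m3.png",np.hstack([cv2.resize(t2[100:280,180:330,::-1],(400,480),interpolation=2),cv2.resize(t[110:260,265:390,::-1],(400,480),interpolation=2)]))
```

```text
[0.6513 0.0509 0.145 ] [ -6.7481  16.2397 -11.7335 -52.9897 -50.5527   1.634 ] [ 179.6514   44.8815 -126.3342]
4 rows
[-0.002, 0.0, 0.059, 0.0, -0.0, -0.001]
[-0.002, 0.0, 0.059, 0.0, -0.0, -0.001]
[-0.002, 0.0, 0.059, 0.0, -0.0, -0.001]
[-0.002, 0.0, 0.059, 0.0, -0.0, -0.001]
```

View pics/m3.png

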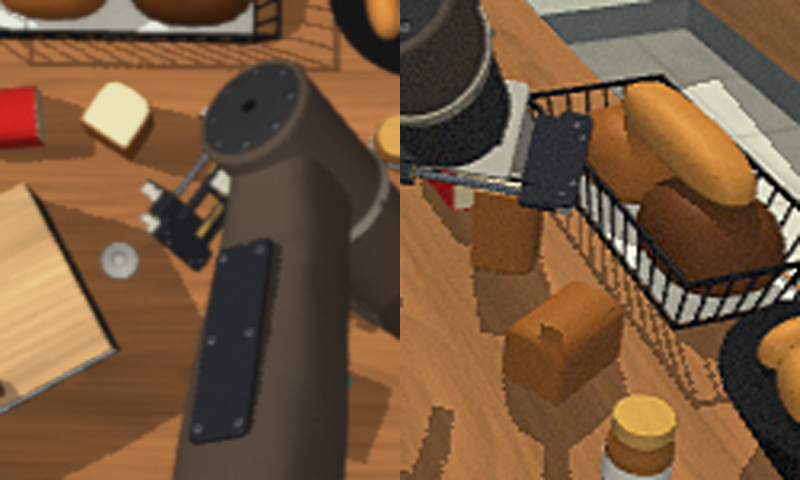

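The gripper hangs in front of loaf_2 (left panel 117,120), the fingers facing its two sides; loaf undisturbed. Go in and close.

carry_out([
  [-0.002, 0, 0.059, 0, 0, -0.001],
  [-0.002, 0, 0.059, 0, 0, -0.001],
  [-0.002, 0, 0.059, 0, 0, -0.001],
  [-0.002, 0, 0.059, 0, 0, -0.001],
  [0, 0, 0, 0, 0, 0],
])

```text
time_s: 20.88
tcp_pos: [0.7022, 0.1224, 0.0668]
eef_rot: [-179.9, 45.0, -125.8]
contact_force: [0.6, -0.2, 0.3]
gripper_width: 0.0875
gripper_force: 0.0
```

carry_out([
  [0, 0, 0, 0, 0, 0],
  [0, 0, 0, 0, 0, 0],
  [0, 0, 0, 0, 0, 0],
  [0, 0, 0, 0, 0, 0],
  [0, 0, 0, 0, 0, 0],
], hand=0)

```text
time_s: 21.5
tcp_pos: [0.703, 0.1201, 0.0679]
eef_rot: [-179.9, 45.0, -126.0]
contact_force: [-2.1, -3.4, 6.5]
gripper_width: 0.0658
gripper_force: 49.9
```

Run:
```python
from h import *
s=r.get_state();p,q=cur();print(p,s["joints"],s["eef_rot"],s["gripper_width"],s["gripper_force"])
print("grasp pt",p-q.as_matrix()[:,2]*.011)
a=rows(p+[0,0,.13],q,v=.04)
b=rows([.60,-.06,.24],ori(0,45,90),*a,v=.04,w=8)
```

```text
[0.703  0.1201 0.0679] [ -0.6074  24.8072  -9.9019 -58.9484 -42.2333   5.6864] [-179.8911   45.0404 -125.9869] 0.06583302758902908 49.86368179321289
grasp pt [0.6984 0.1138 0.0757]
4 rows
each [-0.046, -0.0, -0.046, 0.0, 0.0, 0.0]
7 rows
[0.033, -0.007, -0.05, 0.091, 0.0, 0.091]
[0.032, -0.014, -0.049, 0.091, 0.0, 0.091]
[0.03, -0.022, -0.047, 0.091, 0.0, 0.091]
[0.028, -0.029, -0.045, 0.091, 0.0, 0.091]
[0.025, -0.036, -0.042, 0.091, 0.0, 0.091]
[0.021, -0.042, -0.038, 0.091, 0.0, 0.091]
[0.017, -0.047, -0.034, 0.091, 0.0, 0.091]
```

carry_out([
  [-0.046, 0, -0.046, 0, 0, 0],
  [-0.046, 0, -0.046, 0, 0, 0],
  [-0.046, 0, -0.046, 0, 0, 0],
  [-0.046, 0, -0.046, 0, 0, 0],
])

```text
time_s: 22.0
tcp_pos: [0.7015, 0.1207, 0.1967]
eef_rot: [179.9, 44.9, -126.1]
contact_force: [0.1, 0.5, -3.1]
gripper_width: 0.0662
gripper_force: 49.8
```

carry_out([
  [0.033, -0.007, -0.05, 0.091, 0, 0.091],
  [0.032, -0.014, -0.049, 0.091, 0, 0.091],
  [0.03, -0.022, -0.047, 0.091, 0, 0.091],
  [0.028, -0.029, -0.045, 0.091, 0, 0.091],
  [0.025, -0.036, -0.042, 0.091, 0, 0.091],
])

```text
time_s: 22.62
tcp_pos: [0.6372, -0.0131, 0.214]
eef_rot: [-178.3, 43.2, -159.1]
contact_force: [-0.4, -3.0, -3.4]
gripper_width: 0.0656
gripper_force: 49.8
```

carry_out([
  [0.021, -0.042, -0.038, 0.091, 0, 0.091],
  [0.017, -0.047, -0.034, 0.091, 0, 0.091],
  [0, 0, 0, 0, 0, 0],
])

```text
time_s: 23.0
tcp_pos: [0.6326, -0.0828, 0.23]
eef_rot: [-175.9, 42.4, -165.4]
contact_force: [-0.8, -0.1, -3.4]
gripper_width: 0.0661
gripper_force: 49.8
```

Run:
```python
from h import *
s=r.get_state();p,q=cur();print(p,s["joints"],s["eef_rot"],s["gripper_width"],s["gripper_force"])
u=np.array([.819,-.574,0]);c=np.array([.522,-.363,0])
o=ori(-35,45,55)
b=rows(grasp2tcp(c-.01*u+[0,0,.25],o),o,v=.04,w=6)
o2=ori(-35,135,55)
b=rows(grasp2tcp(c-.01*u+[0,0,.25],o2),o2,*b,v=.04,w=8)
```

```text
[ 0.6326 -0.0828  0.23  ] [  10.2618   -2.9292  -45.6598   14.3005   -4.9068 -101.0421] [-175.8581   42.364  -165.3954] 0.06608515122081485 49.82512414455414
8 rows
[0.031, -0.063, -0.028, 0.063, -0.002, 0.075]
[0.026, -0.067, -0.024, 0.063, -0.002, 0.075]
[0.021, -0.07, -0.019, 0.063, -0.002, 0.075]
[0.015, -0.072, -0.015, 0.063, -0.002, 0.075]
[0.009, -0.074, -0.01, 0.063, -0.002, 0.075]
[0.003, -0.075, -0.005, 0.063, -0.002, 0.075]
[-0.003, -0.075, -0.0, 0.063, -0.002, 0.075]
[-0.008, -0.075, 0.005, 0.063, -0.002, 0.075]
12 rows
[0.002, -0.0, -0.002, 0.0, 0.125, 0.0]
[0.002, -0.0, -0.002, 0.0, 0.125, 0.0]
[0.002, -0.0, -0.001, 0.0, 0.125, 0.0]
[0.002, -0.0, -0.001, 0.0, 0.125, 0.0]
[0.003, -0.0, -0.001, 0.0, 0.125, 0.0]
[0.003, -0.0, -0.0, 0.0, 0.125, 0.0]
[0.003, -0.0, 0.0, 0.0, 0.125, 0.0]
[0.003, -0.0, 0.0, 0.0, 0.125, 0.0]
[0.003, -0.0, 0.001, 0.0, 0.125, 0.0]
[0.002, -0.0, 0.001, 0.0, 0.125, 0.0]
[0.002, -0.0, 0.001, 0.0, 0.125, 0.0]
[0.002, -0.0, 0.002, 0.0, 0.125, 0.0]
```

carry_out([
  [0, 0, -0.02, 0, 0.08, 0],
  [0, 0, -0.02, 0, 0.1, 0],
  [0, 0, 0, 0, 0.125, 0],
  [0, 0, 0, 0, 0.125, 0],
  [0, 0, 0, 0, 0.125, 0],
])

```text
time_s: 23.62
tcp_pos: [0.6214, -0.0807, 0.2464]
eef_rot: [-177.3, 9.1, -167.5]
contact_force: [1.3, -0.1, -2.9]
gripper_width: 0.0656
gripper_force: 49.8
```

Run:
```python
from h import *
s=r.get_state();p,q=cur();print(p,s["joints"],s["eef_rot"],s["gripper_width"],s["gripper_force"])
u=np.array([.819,-.574,0]);c=np.array([.522,-.363,0])
o=ori(-35,90,55)
b=rows(grasp2tcp(c-.01*u+[0,0,.25],o),o,v=.045,w=6)
```

```text
[ 0.6214 -0.0807  0.2464] [ 12.1422   8.8647 -12.4383   3.0596 -59.6253 -91.1694] [-177.3001    9.0897 -167.4746] 0.06564361828944766 49.81258034706116
9 rows
[0.036, -0.055, -0.002, 0.002, 0.018, 0.087]
[0.031, -0.058, -0.001, 0.002, 0.018, 0.087]
[0.026, -0.061, -0.0, 0.002, 0.018, 0.087]
[0.02, -0.063, 0.0, 0.002, 0.018, 0.087]
[0.014, -0.064, 0.001, 0.002, 0.018, 0.087]
[0.008, -0.065, 0.001, 0.002, 0.018, 0.087]
[0.002, -0.066, 0.002, 0.002, 0.018, 0.087]
[-0.004, -0.066, 0.002, 0.002, 0.018, 0.087]
[-0.01, -0.065, 0.002, 0.002, 0.018, 0.087]
```

carry_out([
  [0.036, -0.055, -0.002, 0.002, 0.018, 0.087],
  [0.031, -0.058, -0.001, 0.002, 0.018, 0.087],
  [0.026, -0.061, 0, 0.002, 0.018, 0.087],
  [0.02, -0.063, 0, 0.002, 0.018, 0.087],
  [0.014, -0.064, 0.001, 0.002, 0.018, 0.087],
])

```text
time_s: 24.25
tcp_pos: [0.5622, -0.2349, 0.2422]
eef_rot: [-180.0, 4.5, 166.0]
contact_force: [0.9, 0.4, -2.6]
gripper_width: 0.0658
gripper_force: 49.8
```

carry_out([
  [0.008, -0.065, 0.001, 0.002, 0.018, 0.087],
  [0.002, -0.066, 0.002, 0.002, 0.018, 0.087],
  [-0.004, -0.066, 0.002, 0.002, 0.018, 0.087],
  [-0.01, -0.065, 0.002, 0.002, 0.018, 0.087],
])

```text
time_s: 24.75
tcp_pos: [0.5156, -0.358, 0.2387]
eef_rot: [179.6, 0.1, 145.1]
contact_force: [0.4, -0.4, -1.3]
gripper_width: 0.0656
gripper_force: 49.8
```

carry_out([
  [0, 0, 0, 0, 0.125, 0],
  [0, 0, 0, 0, 0.125, 0],
  [0, 0, 0, 0, 0.125, 0],
  [0, 0, 0, 0, 0.125, 0],
  [0, 0, 0, 0, 0.125, 0],
])

```text
time_s: 25.38
tcp_pos: [0.517, -0.3577, 0.2389]
eef_rot: [179.1, -37.5, 145.8]
contact_force: [0.6, -0.4, -2.9]
gripper_width: 0.0661
gripper_force: 49.8
```

Run:
```python
from h import *
s=r.get_state();p,q=cur();print(p,s["joints"],s["eef_rot"],s["gripper_width"],s["gripper_force"])
u=np.array([.819,-.574,0]);c=np.array([.522,-.363,0])
o=ori(-35,135,55);print(o.as_euler('xyz',degrees=True))
b=rows(grasp2tcp(c-.01*u+[0,0,.15],o),o,v=.045,w=6)
b=rows(grasp2tcp(c-.01*u+[0,0,.055],o),o,*b,v=.025,w=6)
```

```text
[ 0.517  -0.3577  0.2389] [ -22.3315   40.8908   31.884    -9.0668 -117.4114 -103.707 ] [179.1424 -37.4542 145.7817] 0.06610790682604656 49.8036253452301
[180. -45. 145.]
3 rows
[-0.034, -0.002, 0.055, 0.002, 0.042, 0.004]
[-0.036, -0.002, 0.054, 0.002, 0.042, 0.004]
[-0.038, -0.001, 0.052, 0.002, 0.042, 0.004]
4 rows
each [-0.034, 0.0, 0.034, 0.0, 0.0, 0.0]
```

carry_out([
  [-0.034, -0.002, 0.055, 0.002, 0.042, 0.004],
  [-0.036, -0.002, 0.054, 0.002, 0.042, 0.004],
  [-0.038, -0.001, 0.052, 0.002, 0.042, 0.004],
  [0, 0, 0, 0, 0, 0],
])

```text
time_s: 25.88
tcp_pos: [0.5053, -0.3537, 0.1384]
eef_rot: [-179.6, -45.2, 144.5]
contact_force: [0.3, -0.4, -2.7]
gripper_width: 0.0658
gripper_force: 49.8
```

Run:
```python
from h import *
s=r.get_state();p,q=cur();print(p,s["joints"],s["eef_rot"],s["gripper_width"],s["gripper_force"])
u=np.array([.819,-.574,0]);c=np.array([.522,-.363,0])
o=ori(-35,135,55)
b=rows(grasp2tcp(c-.01*u+[0,0,.056],o),o,v=.025,w=6)
crop("side",r.capture("side"),170,140,420,328,3,"f1.png")
```

```text
[ 0.5053 -0.3537  0.1384] [ -22.7956   48.2902   28.9039   -9.4986 -114.9104 -103.045 ] [-179.613   -45.2497  144.4934] 0.06575795831136369 49.803966879844666
4 rows
[-0.032, 0.001, 0.031, -0.0, -0.001, -0.001]
[-0.032, 0.001, 0.031, -0.0, -0.001, -0.001]
[-0.032, 0.001, 0.031, -0.0, -0.001, -0.001]
[-0.032, 0.001, 0.031, -0.0, -0.001, -0.001]
```

View pics/f1.png

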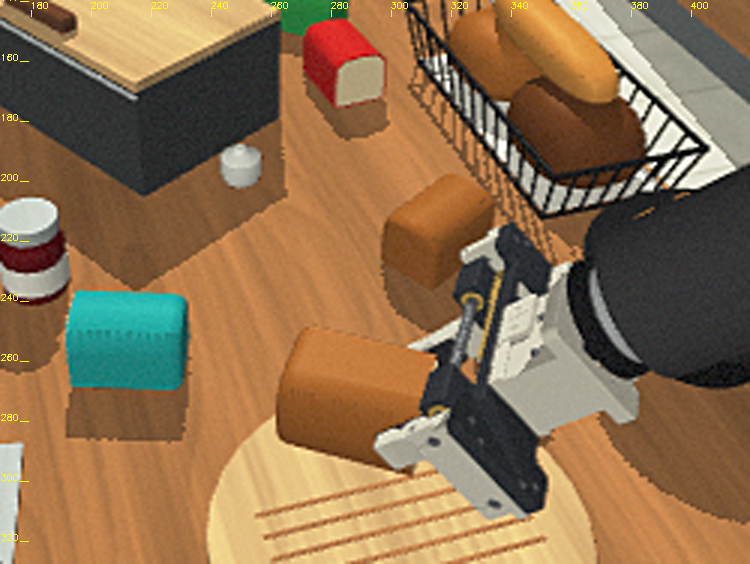

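Loaf_2 hangs level, heel towards the robot (side pixel 285,272). Lower it onto the board.

carry_out([
  [-0.032, 0.001, 0.031, 0, 0, 0],
  [-0.032, 0.001, 0.031, 0, 0, 0],
  [-0.032, 0.001, 0.031, 0, 0, 0],
  [-0.032, 0.001, 0.031, 0, 0, 0],
  [0, 0, 0, 0, 0, 0],
])

```text
time_s: 26.55
tcp_pos: [0.506, -0.356, 0.0516]
eef_rot: [-179.0, -45.0, 143.9]
contact_force: [-1.0, 0.4, -2.6]
gripper_width: 0.0657
gripper_force: 49.8
```

carry_out([
  [-0.003, 0, 0.003, 0, 0, 0],
  [-0.002, 0, 0.002, 0, 0, 0],
  [0, 0, 0, 0, 0, 0],
])

```text
time_s: 26.92
tcp_pos: [0.5073, -0.3569, 0.0513]
eef_rot: [-179.0, -44.7, 144.0]
contact_force: [-0.7, 0.5, -2.5]
gripper_width: 0.0658
gripper_force: 49.8
```

Run:
```python
from h import *
s=r.get_state();p,q=cur();print(p,p-q.as_matrix()[:,2]*.011,s["contact_force"],s["eef_rot"])
```

```text
[ 0.5073 -0.3569  0.0513] [ 0.5137 -0.3613  0.0591] [-0.6757  0.4837 -2.4842] [-179.0077  -44.7084  143.9708]
```

carry_out([
  [-0.006, 0, 0.006, 0, 0, 0],
  [-0.003, 0, 0.003, 0, 0, 0],
  [0, 0, 0, 0, 0, 0],
])

```text
time_s: 27.3
tcp_pos: [0.5074, -0.3571, 0.0472]
eef_rot: [-178.9, -44.7, 144.0]
contact_force: [3.1, 2.2, 10.1]
gripper_width: 0.0655
gripper_force: 49.9
```

carry_out([
  [-0.003, 0, 0.003, 0, 0, 0],
  [0, 0, 0, 0, 0, 0],
])

```text
time_s: 27.55
tcp_pos: [0.5074, -0.3571, 0.0471]
eef_rot: [-178.9, -44.7, 144.0]
contact_force: [4.2, 3.4, 18.7]
gripper_width: 0.0655
gripper_force: 49.9
```

Run:
```python
from h import *
s=r.get_state();p,q=cur();print(p,p-q.as_matrix()[:,2]*.011,s["contact_force"],s["eef_rot"])
```

```text
[ 0.5074 -0.3571  0.0471] [ 0.5138 -0.3615  0.0549] [ 4.1814  3.3952 18.7114] [-178.9131  -44.7289  144.0271]
```

carry_out([
  [0, 0, 0, 0, 0, 0],
  [0, 0, 0, 0, 0, 0],
  [0, 0, 0, 0, 0, 0],
  [0, 0, 0, 0, 0, 0],
], hand=1)

```text
time_s: 28.05
tcp_pos: [0.5068, -0.3569, 0.0419]
eef_rot: [-179.0, -44.8, 143.9]
contact_force: [0.1, -0.3, -0.6]
gripper_width: 0.0872
gripper_force: 0.0
```

carry_out([
  [0, 0, -0.05, 0, 0, 0],
  [0, 0, -0.06, 0, 0, 0],
  [0, 0, -0.06, 0, 0, 0],
  [0.06, 0, -0.06, 0, 0, 0],
  [0.07, 0, -0.07, 0, 0, 0],
])

```text
time_s: 28.68
tcp_pos: [0.5563, -0.3897, 0.1941]
eef_rot: [-178.9, -44.9, 143.9]
contact_force: [0.7, -0.0, -0.2]
gripper_width: 0.0873
gripper_force: 0.0
```

Run:
```python
from h import *
s=r.get_state();p,q=cur();print(p,s["joints"],s["eef_rot"])
u=np.array([.819,-.574,0]);c=np.array([.522,-.363,0])
o=ori(-35,90,55)
rows([.45,-.31,.25],o,v=.045,w=8)
```

```text
[ 0.5563 -0.3897  0.1941] [ -23.5007   53.2028   46.4972   -9.8361 -127.3037 -104.9547] [-178.9401  -44.949   143.9117]
6 rows
[0.045, 0.001, 0.018, -0.002, -0.125, -0.002]
[0.046, 0.001, 0.012, -0.002, -0.125, -0.002]
[0.048, 0.001, 0.006, -0.002, -0.125, -0.002]
[0.048, 0.001, -0.0, -0.002, -0.125, -0.002]
[0.048, 0.001, -0.007, -0.002, -0.125, -0.002]
[0.046, 0.001, -0.013, -0.002, -0.125, -0.002]
```

carry_out([
  [0.045, 0.001, 0.018, -0.002, -0.125, -0.002],
  [0.046, 0.001, 0.012, -0.002, -0.125, -0.002],
  [0.048, 0.001, 0.006, -0.002, -0.125, -0.002],
  [0.048, 0.001, 0, -0.002, -0.125, -0.002],
  [0.048, 0.001, -0.007, -0.002, -0.125, -0.002],
])

```text
time_s: 29.3
tcp_pos: [0.4672, -0.3232, 0.2419]
eef_rot: [179.9, -7.0, 145.0]
contact_force: [0.9, -0.2, 1.0]
gripper_width: 0.0876
gripper_force: 0.0
```

carry_out([
  [0.046, 0.001, -0.013, -0.002, -0.125, -0.002],
  [0, 0, 0, 0, 0, 0],
])

```text
time_s: 29.55
tcp_pos: [0.4465, -0.3087, 0.2527]
eef_rot: [179.7, 0.5, 145.1]
contact_force: [1.4, -0.6, 0.9]
gripper_width: 0.0876
gripper_force: 0.0
```

Run:
```python
from h import *
s=r.get_state();p,q=cur();print(p,s["joints"],s["eef_rot"])
o=ori(-36,55,54);z=o.as_matrix()[:,2]
pre=grasp2tcp([.475,-.333,.053],o)-.12*z
rows(pre,o,v=.04,w=6)
crop("side",r.capture("side"),190,180,390,330,3.5,"f2.png")
```

```text
[ 0.4465 -0.3087  0.2527] [ -14.0396    6.2887  -12.6432   -0.0956  -70.5211 -110.8142] [179.7211   0.4792 145.1135]
6 rows
[0.009, -0.001, 0.037, 0.002, -0.096, 0.003]
[0.012, -0.001, 0.036, 0.002, -0.096, 0.003]
[0.016, -0.001, 0.034, 0.002, -0.096, 0.003]
[0.019, -0.001, 0.033, 0.002, -0.096, 0.003]
[0.022, -0.001, 0.03, 0.002, -0.096, 0.003]
[0.025, -0.001, 0.028, 0.002, -0.096, 0.003]
```

View pics/f2.png

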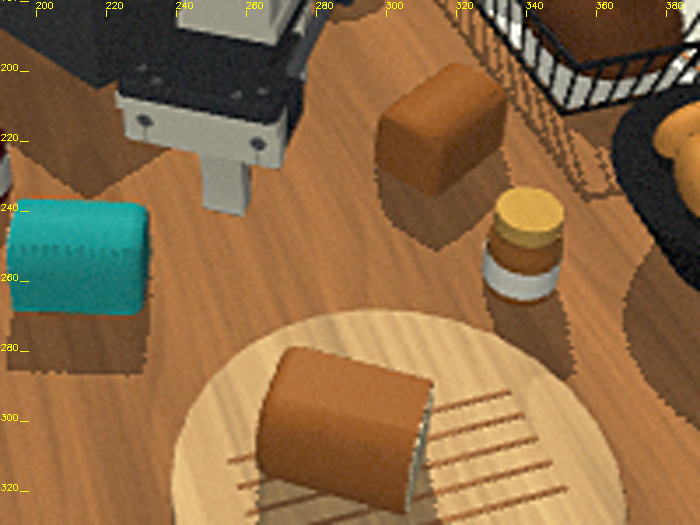

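The loaf lies on the board, heel left (side pixel 264,300), cut face right (310,307). I check the pixels against the model.

Run:
```python
from h import *
from scipy.optimize import least_squares
obs=np.array([(313.4,288),(306.3,326.3),(272.9,279.1)])-.5
def f(v):
    u=np.array([np.cos(v[2]),np.sin(v[2]),0]);n=np.array([-u[1],u[0],0]);c=np.array([v[0],v[1],.051]);k=np.array([0,0,.033])
    return (np.array([proj("side",q) for q in(c+.049*u+.033*n+k*.9,c+.049*u-.033*n-k,c-.049*u+.033*n+k*.9)])-obs).ravel()
v0=[.492,-.346,np.radians(-36)];print(f(v0).round(1));s=least_squares(f,v0);print(s.x[:2],np.degrees(s.x[2]),s.fun.round(1))
```

```text
[ 1.3  1.2 -0.7  5.  -0.8 -1.2]
[ 0.4939 -0.3425] -32.66039550969117 [ 0.9 -1.4  0.7  2.6 -1.6 -1.8]
```

carry_out([
  [0.009, -0.001, 0.037, 0.002, -0.096, 0.003],
  [0.012, -0.001, 0.036, 0.002, -0.096, 0.003],
  [0.016, -0.001, 0.034, 0.002, -0.096, 0.003],
  [0.019, -0.001, 0.033, 0.002, -0.096, 0.003],
  [0.022, -0.001, 0.03, 0.002, -0.096, 0.003],
])

```text
time_s: 30.22
tcp_pos: [0.4353, -0.3053, 0.1691]
eef_rot: [-180.0, 27.7, 144.2]
contact_force: [0.7, -3.5, 2.9]
gripper_width: 0.0878
gripper_force: 0.0
```

carry_out([
  [0.025, -0.001, 0.028, 0.002, -0.096, 0.003],
  [0, 0, 0, 0, 0, 0],
])

```text
time_s: 30.48
tcp_pos: [0.4753, -0.3194, 0.1816]
eef_rot: [-178.7, 30.4, 142.9]
contact_force: [-0.8, -1.1, -1.0]
gripper_width: 0.0874
gripper_force: 0.0
```

Run:
```python
from h import *
s=r.get_state();p,q=cur();print(p,s["joints"],s["eef_rot"])
o=ori(-36,55,54)
rows(grasp2tcp([.475,-.333,.053],o),o,v=.03,w=6)
```

```text
[ 0.4753 -0.3194  0.1816] [ -14.2388   -4.2056  -57.6796   56.0399  -15.1978 -165.1724] [-178.6842   30.3595  142.9035]
5 rows
[0.023, -0.003, 0.05, -0.006, -0.016, -0.003]
[0.024, -0.003, 0.05, -0.006, -0.016, -0.003]
[0.025, -0.004, 0.05, -0.006, -0.016, -0.003]
[0.025, -0.004, 0.049, -0.006, -0.016, -0.003]
[0.026, -0.004, 0.049, -0.006, -0.016, -0.003]
```

Too close in: joint 3 is near its limit. I'll fit a quick kinematic model from logged poses to choose a reachable grasp.

```bash
cat > kin.py <<'E'
import numpy as np
from scipy.optimize import least_squares
from scipy.spatial.transform import Rotation as R
D=[([89.903,20.586,.64,-.017,-70.135,-16.507],[.1928,.6464,.2104]),([30.2303,-7.5571,-25.3421,.0058,-72.2259,88.6412],[.4096,.0166,.2602]),
([63.9644,5.5962,-12.657,.0427,-71.3915,55.2133],[.3927,.3662,.2591]),([7.0917,15.3193,-15.6103,-.04,-59.3956,86.8627],[.5737,-.1217,.1473]),
([50.9776,3.4386,-11.9191,.0064,-74.4697,68.4426],[.454,.2555,.2832]),([41.1764,29.1952,40.616,-.0522,-101.7978,78.1747],[.687,.3466,.4223]),
([2.3661,11.1673,-15.0092,-41.4234,-46.7748,162.2793],[.6211,.0715,.1589]),([-1.0245,5.8804,-13.5328,-38.7132,-53.6809,-13.0952],[.5973,.0379,.2193]),
([-.6074,24.8072,-9.9019,-58.9484,-42.2333,5.6864],[.703,.1201,.0679]),([10.2618,-2.9292,-45.6598,14.3005,-4.9068,-101.0421],[.6326,-.0828,.23]),
([-22.3315,40.8908,31.884,-9.0668,-117.4114,-103.707],[.517,-.3577,.2389]),([-22.7956,48.2902,28.9039,-9.4986,-114.9104,-103.045],[.5053,-.3537,.1384]),
([-23.5007,53.2028,46.4972,-9.8361,-127.3037,-104.9547],[.5563,-.3897,.1941]),([-14.0396,6.2887,-12.6432,-.0956,-70.5211,-110.8142],[.4465,-.3087,.2527]),([-14.2388,-4.2056,-57.6796,56.0399,-15.1978,-165.1724],[.4753,-.3194,.1816])]
sg=np.array([1.,1.])
def fk(j,P,full=False):
    a1,h,l2,l3,e,d,L=P; t=np.radians(j)
    s=t[1]-t[2]
    B=R.from_euler('z',t[0]); ex,ey,ez=np.eye(3)
    F=R.from_euler('y',s) # forearm frame: x along the forearm
    w=ex*a1+ez*h+l2*np.array([np.sin(t[1]),0,np.cos(t[1])])+F.apply([l3,0,e])+d*ey
    A=B*F*R.from_euler('x',sg[0]*t[3])*R.from_euler('y',-t[4]) # tool z = x of this
    z=A.apply(ex); p=B.apply(w)+L*z
    y=(A*R.from_euler('x',sg[1]*t[5])).apply(ez)
    return (p,z,y) if full else p
def fit():
    best=None
    for a in(1,-1):
        sg[0]=a
        s=least_squares(lambda P:np.ravel([fk(j,P)-p for j,p in D]),[0,.35,.35,.35,.05,-.19,.25])
        if best is None or s.cost<best[0]: best=(s.cost,a,s.x,np.abs(s.fun).max())
    sg[0]=best[1]; return best
b=fit(); P=b[2]
lo=np.array([-176.,-82,-58.2,-173.8,-174.7,-.2+0]);lo=np.array([-176.,-82,-58.2,-173.8,-174.7]);hi=np.array([176.,121.7,71.7,95.5,-.2])
def ik(p,z):
    best=None
    az=np.degrees(np.arctan2(p[1],p[0]))
    for s4 in(0,40,-40):
        s=least_squares(lambda q:np.r_[10*(fk([*q,0],P)-p),fk([*q,0],P,True)[1]-z],np.clip([az+15,20,0,s4,-70],lo+1,hi-1),bounds=(lo,hi))
        if best is None or s.cost<best.cost: best=s
    return best.x.round(1),float(np.sqrt(2*best.cost))
if __name__=="__main__":
    print(b[3],b[1],P)
E
python3 kin.py
python3 - <<'E'
from kin import *
from h import ori,grasp2tcp
c=np.array([.522,-.363])
for rr in(.58,.62,.66,.70,.74):
  for h in(-35,-60,-10,10):
    for al in(45,55):
        o=ori(h,al,h+90); x=c/np.linalg.norm(c)*rr; q,e=ik(grasp2tcp([*x,.053],o),o.as_matrix()[:,2])
        if e<.01: print(rr,h,al,q,round(e,4))
E
```

```text
0.12719943715795767 -1 [ 1.00580581e-01  1.74966354e-01  5.30709767e-01  3.70500123e-01
 -5.03269575e-04 -1.68471131e-01  3.54122026e-01]
0.58 -60 55 [  1.2  16.5 -54.   88.7 -30.2] 0.0
0.58 -10 55 [ -22.2   16.5  -54.2 -154.9  -16.5] 0.0
0.58 10 45 [ -35.2   24.9  -51.8 -122.7  -36.6] 0.0
0.58 10 55 [ -30.9   20.   -46.4 -100.4  -22.4] 0.0
0.62 -60 55 [ -2.1  19.2 -48.2  86.  -29.2] 0.0
0.62 -10 45 [ -25.    23.7  -56.5 -161.7  -35.6] 0.0
0.62 -10 55 [ -23.4   19.1  -48.3 -146.5  -13.9] 0.0
0.62 10 45 [ -35.1   26.6  -46.  -117.8  -34.5] 0.0
0.62 10 55 [-31.2  22.6 -40.6 -92.4 -22.2] 0.0
0.66 -60 55 [ -4.8  21.8 -42.3  82.4 -28.4] 0.0
0.66 -10 45 [ -25.9   25.3  -50.3 -158.1  -31.4] 0.0
0.66 -10 55 [ -24.4   21.8  -42.4 -135.2  -11.7] 0.0
0.66 10 45 [ -35.1   28.6  -40.1 -112.5  -32.8] 0.0
0.66 10 55 [-31.5  25.2 -34.8 -84.3 -22.5] 0.0
0.7 -60 55 [ -7.1  24.5 -36.3  78.  -27.9] 0.0
0.7 -10 45 [ -26.7   27.2  -44.2 -154.   -27.6] 0.0
0.7 -10 55 [ -25.2   24.5  -36.4 -119.5   -9.9] 0.0
0.7 10 45 [ -35.1   30.7  -34.1 -106.8  -31.5] 0.0
0.7 10 55 [-31.8  27.9 -28.8 -76.4 -23.1] 0.0
0.74 -60 55 [ -9.1  27.3 -30.2  73.1 -27.7] 0.0
0.74 -10 45 [ -27.4   29.3  -38.1 -149.   -24.2] 0.0
0.74 -10 55 [-25.9  27.2 -30.3 -99.2  -9.2] 0.0
0.74 10 45 [ -35.1   33.   -28.  -100.7  -30.6] 0.0
0.74 10 55 [-32.   30.7 -22.6 -68.9 -24.3] 0.0
```

```bash
python3 - <<'E'
s=open("kin.py").read()
s=s.replace("a1,h,l2,l3,e,d,L=P;","a1,h,l2,l3,e,d,L,f1,f2,f3,g1,g2=P;")
s=s.replace("z=A.apply(ex); p=B.apply(w)+L*z","C4=B*F*R.from_euler('x',sg[0]*t[3]); z=A.apply(ex); p=B.apply(w)+C4.apply([0,f2,f3])+A.apply([L,g2,g1])")
s=s.replace("[0,.35,.35,.35,.05,-.19,.25])","[0,.35,.35,.35,.05,-.19,.25,0,0,0,0,0])")
open("kin.py","w").write(s)
E
python3 kin.py
python3 - <<'E'
from kin import *
for j,p in D: print(np.array(j[3:5]).round(),((fk(j,P)-p)*1000).round())
E
```

```text
4.8844890088717285e-05 -1 [-2.75813368e-05  1.98796440e-01  6.01584497e-01  4.63599731e-01
  1.92233177e-05 -7.70655493e-06  3.93337291e-01 -3.11511119e-09
 -1.68811784e+00 -2.12727445e-05  2.62356315e-05  1.49631126e+00]
[ -0. -70.] [-0.  0.  0.]
[  0. -72.] [-0.  0.  0.]
[  0. -71.] [-0.  0.  0.]
[ -0. -59.] [ 0.  0. -0.]
[  0. -74.] [-0. -0. -0.]
[  -0. -102.] [ 0. -0. -0.]
[-41. -47.] [ 0.  0. -0.]
[-39. -54.] [ 0. -0.  0.]
[-59. -42.] [ 0.  0. -0.]
[14. -5.] [-0. -0. -0.]
[  -9. -117.] [0. 0. 0.]
[  -9. -115.] [-0.  0. -0.]
[ -10. -127.] [ 0. -0.  0.]
[ -0. -71.] [ 0. -0.  0.]
[ 56. -15.] [ 0. -0.  0.]
```

```bash
cat >> kin.py <<'E'
def j6of(q,y):
    # angle of wanted tool y in the wrist frame, deg (a constant is added below)
    t=np.radians(q); A=R.from_euler('z',t[0])*R.from_euler('y',t[1]-t[2])*R.from_euler('x',sg[0]*t[3])*R.from_euler('y',-t[4])
    v=A.inv().apply(y); return np.degrees(np.arctan2(v[2],v[1]))
_cal=[]
for k,rpy in((13,[179.7211,.4792,145.1135]),(14,[-178.6842,30.3595,142.9035]),(7,[-177.8212,37.778,-122.2251])):
    j=D[k][0]; y=R.from_euler('xyz',rpy,degrees=True).apply([0,1,0]); _cal.append((j[5],j6of(j[:5],y)))
def wrap(a): return (a+180)%360-180
_s=min((1,-1),key=lambda s:np.ptp([np.cos(np.radians(a-s*b)) for a,b in _cal])); _c=_cal[0][0]-_s*_cal[0][1]
def j6(q,y): return wrap(_s*j6of(q,y)+_c)
E
python3 - <<'E'
from kin import *
from kin import _cal,_s,_c
from h import ori,grasp2tcp
print([wrap(a-_s*b) for a,b in _cal])
c=np.array([.522,-.363])
for xy,zz in((c,.053),(c/np.linalg.norm(c)*.68,.053),((.60,-.03),.035),((.66,-.075),.035)):
  for h in range(-75,90,15):
    row=[]
    for al in(45,55,135,145):
        o=ori(h,al,h+90); q,e=ik(grasp2tcp([*xy,zz+(.035 if al>90 else 0)],o),o.as_matrix()[:,2])
        row.append((q.astype(int).tolist()+[int(j6(q,o.as_matrix()[:,1]))]) if e<.005 else None)
    print(np.round(xy,2),h,row)
E
```

```text
[np.float64(-89.99991496679041), np.float64(-90.0000356681792), np.float64(-89.99993549782154)]
[ 0.52 -0.36] -75 [None, None, [-35, 47, 26, -28, -104, -128], [-37, 53, 33, -33, -115, -129]]
[ 0.52 -0.36] -60 [None, None, [-30, 49, 29, -21, -109, -119], [-32, 56, 37, -26, -120, -120]]
[ 0.52 -0.36] -45 [None, None, [-26, 51, 29, -14, -111, -108], [-27, 58, 38, -17, -122, -110]]
[ 0.52 -0.36] -30 [None, None, [-21, 51, 27, -6, -110, -98], [-21, 58, 35, -8, -121, -98]]
[ 0.52 -0.36] -15 [[-40, 16, -26, -74, -18, 2], [-22, 16, -32, -30, -8, -53], [-16, 50, 21, 1, -106, -88], [-16, 57, 29, 1, -116, -88]]
[ 0.52 -0.36] 0 [[-46, 20, -21, -68, -33, 10], [-33, 18, -22, -45, -26, -19], [-12, 48, 14, 8, -99, -79], [-11, 54, 19, 10, -109, -80]]
[ 0.52 -0.36] 15 [[-48, 24, -15, -61, -46, 16], [-38, 21, -15, -46, -39, -3], [-7, 45, 4, 15, -92, -72], [-6, 51, 9, 18, -100, -73]]
[ 0.52 -0.36] 30 [[-49, 28, -8, -55, -57, 21], [-41, 25, -9, -44, -51, 8], [-3, 41, -5, 23, -82, -67], [-2, 47, -3, 26, -90, -69]]
[ 0.52 -0.36] 45 [[-48, 33, 0, -49, -68, 27], [-41, 29, -3, -40, -61, 17], [0, 37, -17, 32, 
[... 3560 characters left out ...]
11, -97], [6, 62, 41, -6, -123, -97]]
[ 0.66 -0.08] 15 [[-13, 21, -22, -76, -20, 6], [2, 20, -26, -37, -11, -42], [11, 54, 26, 2, -106, -86], [11, 60, 33, 2, -117, -86]]
[ 0.66 -0.08] 30 [[-17, 24, -18, -68, -34, 12], [-6, 22, -18, -46, -27, -15], [16, 51, 17, 10, -100, -78], [16, 58, 23, 11, -109, -78]]
[ 0.66 -0.08] 45 [[-19, 27, -11, -61, -46, 17], [-10, 25, -12, -46, -40, -1], [20, 48, 7, 17, -91, -71], [21, 54, 12, 19, -99, -72]]
[ 0.66 -0.08] 60 [[-20, 32, -4, -54, -58, 22], [-12, 29, -6, -43, -52, 9], [23, 44, -3, 25, -81, -66], [25, 49, 0, 27, -89, -68]]
[ 0.66 -0.08] 75 [[-19, 36, 3, -48, -69, 27], [-12, 33, 0, -40, -62, 18], [26, 39, -15, 33, -71, -63], [28, 44, -14, 37, -78, -67]]
```

Run:
```python
from h import *
o=ori(-34,90,56)
b=rows([.493,-.3445,.23],o,v=.04,w=5)
rows([.493,-.3445,.046],o,*b)
```

```text
7 rows
[-0.014, -0.003, -0.008, -0.005, 0.072, -0.008]
[-0.014, -0.003, -0.009, -0.005, 0.072, -0.008]
[-0.013, -0.003, -0.01, -0.005, 0.072, -0.008]
[-0.012, -0.003, -0.011, -0.005, 0.072, -0.008]
[-0.011, -0.003, -0.012, -0.005, 0.072, -0.008]
[-0.01, -0.003, -0.012, -0.005, 0.072, -0.008]
[-0.009, -0.003, -0.013, -0.005, 0.072, -0.008]
4 rows
each [0.0, 0.0, 0.092, 0.0, 0.0, 0.0]
```

carry_out([
  [-0.014, -0.003, -0.01, -0.005, 0.072, -0.008],
  [-0.014, -0.003, -0.01, -0.005, 0.072, -0.008],
  [-0.013, -0.003, -0.01, -0.005, 0.072, -0.008],
  [-0.012, -0.003, -0.011, -0.005, 0.072, -0.008],
  [-0.011, -0.003, -0.012, -0.005, 0.072, -0.008],
])

```text
time_s: 31.1
tcp_pos: [0.4849, -0.3426, 0.2202]
eef_rot: [-179.1, 10.6, 144.5]
contact_force: [0.3, -0.9, 0.8]
gripper_width: 0.0878
gripper_force: 0.0
```

carry_out([
  [-0.01, -0.003, -0.012, -0.005, 0.072, -0.008],
  [-0.009, -0.003, -0.013, -0.005, 0.072, -0.008],
  [0, 0, 0, 0, 0, 0],
  [0, 0, 0, 0, 0, 0],
])

```text
time_s: 31.6
tcp_pos: [0.4883, -0.3497, 0.2331]
eef_rot: [-179.5, 2.1, 145.3]
contact_force: [-0.0, -1.5, 0.1]
gripper_width: 0.0874
gripper_force: 0.0
```

Run:
```python
from h import *
s=r.get_state();p,q=cur();print(p,s["joints"],s["eef_rot"])
o=ori(-34,90,56)
b=rows([.493,-.3445,.23],o,v=.04,w=5)
rows([.493,-.3445,.046],o,*b,v=.04)
```

```text
[ 0.4883 -0.3497  0.2331] [ -16.207    11.4564   -9.5322    1.2273  -67.1645 -108.9849] [-179.5154    2.1149  145.275 ]
1 rows
each [-0.002, 0.014, 0.006, -0.008, 0.035, -0.012]
5 rows
each [0.0, 0.0, 0.074, 0.0, 0.0, 0.0]
```

Down, grip, lift, then spin the loaf by 64° about the vertical to heading +30.

carry_out([
  [-0.002, 0.014, 0.006, -0.008, 0.035, 0.012],
  [0, 0, 0.09, 0, 0, 0],
  [0, 0, 0.09, 0, 0, 0],
  [0, 0, 0.09, 0, 0, 0],
  [0, 0, 0.05, 0, 0, 0],
])

```text
time_s: 32.22
tcp_pos: [0.4916, -0.344, 0.069]
eef_rot: [-180.0, -0.0, 144.6]
contact_force: [0.8, -1.0, 0.6]
gripper_width: 0.0873
gripper_force: 0.0
```

carry_out([
  [0, 0, 0.045, 0, 0, 0],
  [0, 0, 0, 0, 0, 0],
])

```text
time_s: 32.48
tcp_pos: [0.4917, -0.3442, 0.0473]
eef_rot: [-179.9, -0.1, 144.6]
contact_force: [-0.5, 0.3, 0.5]
gripper_width: 0.0876
gripper_force: 0.0
```

carry_out([
  [0, 0, 0, 0, 0, 0],
  [0, 0, 0, 0, 0, 0],
  [0, 0, 0, 0, 0, 0],
  [0, 0, 0, 0, 0, 0],
  [0, 0, 0, 0, 0, 0],
], hand=0)

```text
time_s: 33.1
tcp_pos: [0.4939, -0.3455, 0.0501]
eef_rot: [-180.0, 0.2, 144.6]
contact_force: [-1.8, 1.3, 7.0]
gripper_width: 0.0658
gripper_force: 50.0
```

carry_out([
  [0, 0, -0.05, 0, 0, 0],
  [0, 0, -0.05, 0, 0, 0],
  [0, 0, 0, 0, 0, 0],
])

```text
time_s: 33.48
tcp_pos: [0.4944, -0.3456, 0.1007]
eef_rot: [180.0, 0.3, 144.6]
contact_force: [0.2, -0.1, -2.8]
gripper_width: 0.0655
gripper_force: 50.0
```

Run:
```python
from h import *
s=r.get_state();p,q=cur();print(p,s["joints"],s["eef_rot"],s["gripper_width"],s["contact_force"])
o=ori(30,90,120)
b=rows([.522,-.363,p[2]],o,v=.04,w=8)
```

```text
[ 0.4944 -0.3456  0.1007] [ -16.3703   18.9689  -17.2481    0.0733  -53.4808 -109.1105] [179.957    0.3048 144.5626] 0.06552394472222176 [ 0.2111 -0.0655 -2.8292]
9 rows
[-0.007, 0.0, 0.0, -0.0, 0.001, -0.121]
[-0.007, -0.001, 0.0, -0.0, 0.001, -0.121]
[-0.007, -0.001, 0.0, -0.0, 0.001, -0.121]
[-0.007, -0.002, 0.0, -0.0, 0.001, -0.121]
[-0.007, -0.003, 0.0, -0.0, 0.001, -0.121]
[-0.006, -0.004, 0.0, -0.0, 0.001, -0.121]
[-0.006, -0.005, 0.0, -0.0, 0.001, -0.121]
[-0.005, -0.005, 0.0, -0.0, 0.001, -0.121]
[-0.004, -0.006, 0.0, -0.0, 0.001, -0.121]
```

carry_out([
  [-0.007, 0, 0, 0, 0.001, -0.121],
  [-0.007, -0.001, 0, 0, 0.001, -0.121],
  [-0.007, -0.001, 0, 0, 0.001, -0.121],
  [-0.007, -0.002, 0, 0, 0.001, -0.121],
  [-0.007, -0.003, 0, 0, 0.001, -0.121],
])

```text
time_s: 34.1
tcp_pos: [0.5078, -0.3543, 0.0973]
eef_rot: [179.9, -0.3, -178.9]
contact_force: [0.5, 0.8, -2.8]
gripper_width: 0.0658
gripper_force: 50.0
```

carry_out([
  [-0.006, -0.004, 0, 0, 0.001, -0.121],
  [-0.006, -0.005, 0, 0, 0.001, -0.121],
  [-0.005, -0.005, 0, 0, 0.001, -0.121],
  [-0.004, -0.006, 0, 0, 0.001, -0.121],
  [0, 0, 0, 0, 0, 0],
])

```text
time_s: 34.72
tcp_pos: [0.5204, -0.3621, 0.0974]
eef_rot: [179.7, -0.5, -150.2]
contact_force: [-0.3, 0.1, -1.5]
gripper_width: 0.0658
gripper_force: 50.0
```

carry_out([
  [0, 0, 0.04, 0, 0, 0],
  [0, 0, 0.04, 0, 0, 0],
  [0, 0, 0.015, 0, 0, 0],
  [0, 0, 0, 0, 0, 0],
])

```text
time_s: 35.22
tcp_pos: [0.5204, -0.3624, 0.0513]
eef_rot: [179.8, -0.4, -150.2]
contact_force: [0.4, -0.4, -3.6]
gripper_width: 0.0658
gripper_force: 50.0
```

Run:
```python
from h import *
s=r.get_state();p,q=cur();print(p,s["joints"],s["eef_rot"],s["gripper_width"],s["contact_force"])
```

```text
[ 0.5204 -0.3624  0.0513] [-17.1323  24.9063 -15.4835   0.2408 -50.0359 -43.2237] [ 179.8153   -0.4253 -150.2   ] 0.06583428782133668 [ 0.4338 -0.4343 -3.5624]
```

carry_out([
  [0, 0, 0.004, 0, 0, 0],
  [0, 0, 0.003, 0, 0, 0],
  [0, 0, 0, 0, 0, 0],
])

```text
time_s: 35.6
tcp_pos: [0.5209, -0.3628, 0.0501]
eef_rot: [179.9, -0.4, -150.1]
contact_force: [-4.9, 3.2, 12.6]
gripper_width: 0.0655
gripper_force: 50.0
```

carry_out([
  [0, 0, 0, 0, 0, 0],
  [0, 0, 0, 0, 0, 0],
  [0, 0, 0, 0, 0, 0],
], hand=1)

```text
time_s: 35.98
tcp_pos: [0.5208, -0.3626, 0.0479]
eef_rot: [179.8, -0.4, -150.1]
contact_force: [-0.2, 0.1, -0.6]
gripper_width: 0.0859
gripper_force: 0.0
```

carry_out([
  [0, 0, -0.06, 0, 0, 0],
  [0, 0, -0.08, 0, 0, 0],
  [0, 0, -0.1, 0, 0, 0],
  [0, 0, 0, 0, 0, 0],
])

```text
time_s: 36.48
tcp_pos: [0.524, -0.3637, 0.1727]
eef_rot: [-179.8, -0.1, -150.1]
contact_force: [0.7, 0.2, -0.6]
gripper_width: 0.0876
gripper_force: 0.0
```

Run:
```python
from h import *
s=r.get_state();p,q=cur();print(p,s["joints"],s["eef_rot"])
o=ori(30,50,120); T=grasp2tcp([.501,-.373,.054],o); z=o.as_matrix()[:,2]
b=rows(T-.12*z+[0,0,.02],o,v=.03,w=4)
# loaf centre from the top view
t=r.capture("top");np.save("t1",t);print(proj("top",[.5204,-.3624,.084]))
crop("top",t,260,150,420,270,4,"f3.png")
```

```text
[ 0.524  -0.3637  0.1727] [-17.099   18.4837  -7.6484   0.2808 -63.802  -43.0969] [-179.7799   -0.1392 -150.0723]
11 rows
[0.017, 0.001, 0.003, -0.0, -0.061, 0.0]
[0.017, 0.001, 0.002, -0.0, -0.061, 0.0]
[0.017, 0.001, 0.001, -0.0, -0.061, 0.0]
[0.017, 0.001, -0.001, -0.0, -0.061, 0.0]
[0.017, 0.001, -0.002, -0.0, -0.061, 0.0]
[0.017, 0.001, -0.003, -0.0, -0.061, 0.0]
[0.017, 0.001, -0.004, -0.0, -0.061, 0.0]
[0.017, 0.001, -0.005, -0.0, -0.061, 0.0]
[0.016, 0.001, -0.006, -0.0, -0.061, 0.0]
[0.016, 0.001, -0.007, -0.0, -0.061, 0.0]
[0.016, 0.001, -0.008, -0.0, -0.061, 0.0]
[377.1479 202.9251]
```

View pics/f3.png

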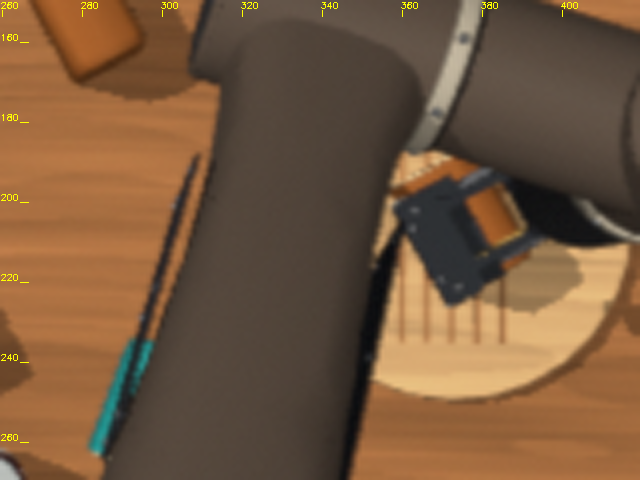

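The loaf lies under the gripper, cut end up-left (about 362,193), heel at (388,216), as modelled. Now tilt to the pregrasp.

carry_out([
  [0.017, 0.001, 0.003, 0, -0.061, 0],
  [0.017, 0.001, 0.002, 0, -0.061, 0],
  [0.017, 0.001, 0.001, 0, -0.061, 0],
  [0.017, 0.001, -0.001, 0, -0.061, 0],
  [0.017, 0.001, -0.002, 0, -0.061, 0],
])

```text
time_s: 37.15
tcp_pos: [0.483, -0.3809, 0.1599]
eef_rot: [179.7, 18.0, -150.2]
contact_force: [-0.2, -0.4, 0.1]
gripper_width: 0.0877
gripper_force: 0.0
```

carry_out([
  [0.017, 0.001, -0.003, 0, -0.061, 0],
  [0.017, 0.001, -0.004, 0, -0.061, 0],
  [0.017, 0.001, -0.005, 0, -0.061, 0],
  [0.016, 0.001, -0.006, 0, -0.061, 0],
  [0.016, 0.001, -0.007, 0, -0.061, 0],
])

```text
time_s: 37.78
tcp_pos: [0.4445, -0.4002, 0.1537]
eef_rot: [179.7, 36.3, -150.3]
contact_force: [0.2, -0.7, -0.4]
gripper_width: 0.0878
gripper_force: 0.0
```

carry_out([
  [0.016, 0.001, -0.008, 0, -0.061, 0],
  [0, 0, 0, 0, 0, 0],
])

```text
time_s: 38.02
tcp_pos: [0.4355, -0.405, 0.151]
eef_rot: [179.5, 39.8, -150.7]
contact_force: [-0.5, -0.4, -0.3]
gripper_width: 0.0877
gripper_force: 0.0
```

Run:
```python
from h import *
s=r.get_state();p,q=cur();print(p,s["joints"],s["eef_rot"])
o=ori(30,50,120); T=grasp2tcp([.501,-.373,.054],o); z=o.as_matrix()[:,2];print(o.as_euler('xyz',degrees=True))
b=rows(T-.08*z,o,v=.03,w=4); rows(T,o,*b,v=.03)
```

```text
[ 0.4355 -0.405   0.151 ] [-53.7695  18.7134  -6.2336 -43.6655 -67.3597  11.6813] [ 179.4617   39.8483 -150.65  ]
[ 180.   40. -150.]
2 rows
[0.006, -0.005, 0.052, 0.001, -0.001, -0.004]
[0.007, -0.005, 0.052, 0.001, -0.001, -0.004]
3 rows
each [0.0, -0.0, 0.053, 0.0, 0.0, 0.0]
```

carry_out([
  [0.006, -0.005, 0.052, 0.001, -0.001, -0.004],
  [0.007, -0.005, 0.052, 0.001, -0.001, -0.004],
  [0, 0, 0.053, 0, 0, 0],
  [0, 0, 0.053, 0, 0, 0],
  [0, 0, 0.04, 0, 0, 0],
])

```text
time_s: 38.65
tcp_pos: [0.5056, -0.37, 0.0521]
eef_rot: [-179.8, 39.9, -149.6]
contact_force: [0.3, 0.2, 0.1]
gripper_width: 0.0878
gripper_force: 0.0
```

carry_out([
  [0, 0, 0.01, 0, 0, 0],
  [0, 0, 0, 0, 0, 0],
])

```text
time_s: 38.9
tcp_pos: [0.5078, -0.3696, 0.0496]
eef_rot: [-179.7, 40.0, -149.6]
contact_force: [0.8, -0.3, 0.5]
gripper_width: 0.0878
gripper_force: 0.0
```

carry_out([
  [0, 0, 0, 0, 0, 0],
  [0, 0, 0, 0, 0, 0],
  [0, 0, 0, 0, 0, 0],
  [0, 0, 0, 0, 0, 0],
  [0, 0, 0, 0, 0, 0],
], hand=0)

```text
time_s: 39.52
tcp_pos: [0.5076, -0.3702, 0.0501]
eef_rot: [-179.6, 40.0, -149.6]
contact_force: [-3.4, -1.6, 6.2]
gripper_width: 0.0658
gripper_force: 50.0
```

Run:
```python
from h import *
s=r.get_state();p,q=cur();g=p-q.as_matrix()[:,2]*.011;print(p,g,s["joints"],s["eef_rot"],s["gripper_width"],s["contact_force"])
v=np.array([.866,.5,0]);c=np.array([.522,-.363,0])
hd=.049+(g-[.5208,-.3626,0])@v;print("G from heel",hd)
o=ori(30,50,120);a=rows(p+[0,0,.12],q,v=.04)
o=ori(30,140,120)
b=rows(grasp2tcp(c-.062*v+[0,0,.23],o),o,*a,v=.04,w=7)
```

```text
[ 0.5076 -0.3702  0.0501] [ 0.5015 -0.3737  0.0586] [-47.1949  26.2394  -9.1648 -49.1705 -55.8434  16.7329] [-179.6266   39.9791 -149.5821] 0.06584946472860287 [-3.3559 -1.6308  6.1582]
G from heel 0.026722911842883196
3 rows
each [-0.051, -0.0, -0.061, 0.0, 0.0, 0.0]
13 rows
[0.001, -0.0, -0.012, -0.0, 0.115, 0.0]
[0.003, -0.0, -0.011, -0.0, 0.115, 0.0]
[0.004, -0.0, -0.011, -0.0, 0.115, 0.0]
[0.005, -0.0, -0.01, -0.0, 0.115, 0.0]
[0.006, -0.0, -0.01, -0.0, 0.115, 0.0]
[0.008, -0.0, -0.009, -0.0, 0.115, 0.0]
[0.009, -0.0, -0.008, -0.0, 0.115, 0.0]
[0.009, -0.0, -0.007, -0.0, 0.115, 0.0]
[0.01, -0.0, -0.006, -0.0, 0.115, 0.0]
[0.011, -0.0, -0.004, -0.0, 0.115, 0.0]
[0.011, -0.0, -0.003, -0.0, 0.115, 0.0]
[0.012, -0.0, -0.002, -0.0, 0.115, 0.0]
[0.012, -0.0, -0.0, -0.0, 0.115, 0.0]
```

carry_out([
  [-0.051, 0, -0.061, 0, 0, 0],
  [-0.051, 0, -0.061, 0, 0, 0],
  [-0.051, 0, -0.061, 0, 0, 0],
  [0.001, 0, -0.012, 0, 0.115, 0],
  [0.003, 0, -0.011, 0, 0.115, 0],
])

```text
time_s: 40.15
tcp_pos: [0.4993, -0.3742, 0.1774]
eef_rot: [-179.7, 26.0, -149.8]
contact_force: [-0.3, 1.4, -3.1]
gripper_width: 0.0657
gripper_force: 50.0
```

carry_out([
  [0.004, 0, -0.011, 0, 0.115, 0],
  [0.005, 0, -0.01, 0, 0.115, 0],
  [0.006, 0, -0.01, 0, 0.115, 0],
  [0.008, 0, -0.009, 0, 0.115, 0],
  [0.009, 0, -0.008, 0, 0.115, 0],
])

```text
time_s: 40.78
tcp_pos: [0.4814, -0.3836, 0.1971]
eef_rot: [-179.8, -8.5, -149.8]
contact_force: [-0.5, -0.5, -2.8]
gripper_width: 0.0657
gripper_force: 50.0
```

carry_out([
  [0.009, 0, -0.007, 0, 0.115, 0],
  [0.01, 0, -0.006, 0, 0.115, 0],
  [0.011, 0, -0.004, 0, 0.115, 0],
  [0.011, 0, -0.003, 0, 0.115, 0],
  [0.012, 0, -0.002, 0, 0.115, 0],
])

```text
time_s: 41.4
tcp_pos: [0.464, -0.3939, 0.2173]
eef_rot: [-179.7, -43.0, -150.0]
contact_force: [-0.5, -0.1, -2.9]
gripper_width: 0.0656
gripper_force: 50.0
```

carry_out([
  [0.012, 0, 0, 0, 0.115, 0],
  [0, 0, 0, 0, 0, 0],
])

```text
time_s: 41.65
tcp_pos: [0.46, -0.3956, 0.2187]
eef_rot: [-180.0, -49.9, -149.7]
contact_force: [-0.8, 0.5, -2.8]
gripper_width: 0.0657
gripper_force: 50.0
```

Run:
```python
from h import *
s=r.get_state();p,q=cur();g=p-q.as_matrix()[:,2]*.011;print(p,g,s["joints"],s["eef_rot"],s["gripper_width"],s["contact_force"])
v=np.array([.866,.5,0]);c=np.array([.522,-.363,0])
o=ori(30,140,120);print(o.as_euler('xyz',degrees=True))
b=rows(grasp2tcp(c-.055*v+[0,0,.105],o),o,v=.03,w=4)
```

```text
[ 0.46   -0.3956  0.2187] [ 0.4673 -0.3913  0.2258] [ -5.6949  33.1754  -6.6227  26.758  -93.6665 -63.1284] [-179.9993  -49.9321 -149.7438] 0.06571178840609683 [-0.7905  0.4804 -2.798 ]
[-180.  -50. -150.]
5 rows
[-0.039, -0.001, 0.029, -0.001, 0.0, 0.001]
[-0.039, -0.001, 0.029, -0.001, 0.0, 0.001]
[-0.039, -0.001, 0.029, -0.001, 0.0, 0.001]
[-0.039, -0.001, 0.029, -0.001, 0.0, 0.001]
[-0.039, -0.001, 0.029, -0.001, 0.0, 0.001]
```

carry_out([
  [-0.039, -0.001, 0.029, -0.001, 0, 0.001],
  [-0.039, -0.001, 0.029, -0.001, 0, 0.001],
  [-0.039, -0.001, 0.029, -0.001, 0, 0.001],
  [-0.039, -0.001, 0.029, -0.001, 0, 0.001],
  [-0.039, -0.001, 0.029, -0.001, 0, 0.001],
])

```text
time_s: 42.28
tcp_pos: [0.4682, -0.3954, 0.0989]
eef_rot: [-179.6, -49.7, -150.6]
contact_force: [-0.1, -0.2, -2.1]
gripper_width: 0.066
gripper_force: 50.0
```

carry_out([
  [0, 0, 0, 0, 0, 0],
])

```text
time_s: 42.4
tcp_pos: [0.4672, -0.3951, 0.0984]
eef_rot: [-179.8, -49.9, -150.4]
contact_force: [-0.8, -0.2, -2.9]
gripper_width: 0.0657
gripper_force: 50.0
```

carry_out([
  [-0.01, 0, 0.009, 0, 0, 0],
  [-0.005, 0, 0.004, 0, 0, 0],
  [0, 0, 0, 0, 0, 0],
])

```text
time_s: 42.78
tcp_pos: [0.4682, -0.3955, 0.0911]
eef_rot: [-179.5, -49.7, -150.6]
contact_force: [0.2, -0.5, -2.7]
gripper_width: 0.066
gripper_force: 50.0
```

Run:
```python
from h import *
s=r.get_state();p,q=cur();g=p-q.as_matrix()[:,2]*.011;print(p,g,s["eef_rot"],s["gripper_width"],s["contact_force"])
```

```text
[ 0.4682 -0.3955  0.0911] [ 0.4755 -0.3913  0.0982] [-179.5462  -49.6893 -150.5777] 0.06601541430827162 [ 0.1851 -0.5285 -2.7477]
```

carry_out([
  [-0.008, 0, 0.006, 0, 0, 0],
  [0, 0, 0, 0, 0, 0],
])

```text
time_s: 43.02
tcp_pos: [0.4683, -0.3952, 0.0856]
eef_rot: [-179.6, -49.7, -150.5]
contact_force: [-0.5, -0.3, -2.6]
gripper_width: 0.0657
gripper_force: 50.0
```

carry_out([
  [-0.003, 0, 0.0025, 0, 0, 0],
  [0, 0, 0, 0, 0, 0],
])

```text
time_s: 43.28
tcp_pos: [0.4683, -0.3953, 0.0837]
eef_rot: [-179.6, -49.7, -150.5]
contact_force: [0.4, 0.2, -2.3]
gripper_width: 0.0658
gripper_force: 50.0
```

carry_out([
  [-0.003, 0, 0.0025, 0, 0, 0],
  [0, 0, 0, 0, 0, 0],
])

```text
time_s: 43.52
tcp_pos: [0.4686, -0.3954, 0.082]
eef_rot: [-179.6, -49.7, -150.6]
contact_force: [0.7, 0.1, -1.7]
gripper_width: 0.0657
gripper_force: 50.0
```

Contact is just beginning; one more small step, then release.

carry_out([
  [-0.003, 0, 0.0025, 0, 0, 0],
  [0, 0, 0, 0, 0, 0],
])

```text
time_s: 43.78
tcp_pos: [0.4688, -0.3953, 0.0818]
eef_rot: [-179.5, -49.8, -150.6]
contact_force: [1.5, 3.6, 7.1]
gripper_width: 0.0662
gripper_force: 50.0
```

carry_out([
  [0, 0, 0, 0, 0, 0],
  [0, 0, 0, 0, 0, 0],
  [0, 0, 0, 0, 0, 0],
  [0, 0, 0, 0, 0, 0],
], hand=1)

```text
time_s: 44.28
tcp_pos: [0.4683, -0.3954, 0.0798]
eef_rot: [-179.6, -49.7, -150.6]
contact_force: [0.6, 0.1, 0.4]
gripper_width: 0.0871
gripper_force: 0.0
```

carry_out([
  [0, 0, -0.04, 0, 0, 0],
  [0, 0, -0.06, 0, 0, 0],
  [0, 0, -0.06, 0, 0, 0],
  [0.06, 0, -0.06, 0, 0, 0],
  [0.07, 0, -0.07, 0, 0, 0],
])

```text
time_s: 44.9
tcp_pos: [0.5275, -0.3603, 0.2236]
eef_rot: [-179.7, -49.8, -150.4]
contact_force: [-0.4, -0.3, 0.2]
gripper_width: 0.0879
gripper_force: 0.0
```

Run:
```python
from h import *
s=r.get_state();p,q=cur();print(p,s["joints"],s["eef_rot"])
i=r.capture("side"); crop("side",i,180,160,430,348,3,"f4.png")
```

```text
[ 0.5275 -0.3603  0.2236] [ -2.6032  37.8551   3.3983  24.6293 -99.5569 -63.5184] [-179.7073  -49.8187 -150.4457]
```

View pics/f4.png

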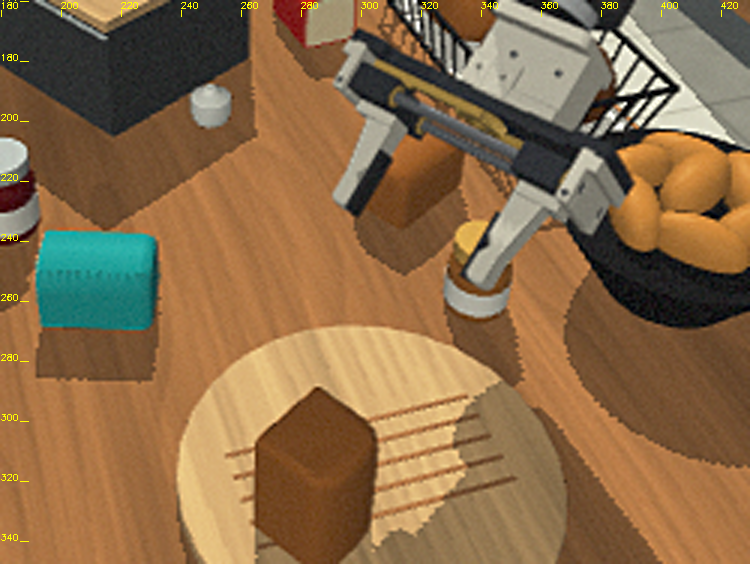

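Loaf_2 stands heel-up on the board (side pixel 285,320). Now loaf_1.

Run:
```python
from h import *
from kin import ik,j6
v=np.array([.866,.5,0]);n=np.array([-.5,.866,0])
G=np.array([.677,-.0625,.037])-.021*v+.003*n
o9=ori(30,90,120); o=ori(30,50,120); z=o.as_matrix()[:,2]; T=grasp2tcp(G,o); pre=T-.12*z+[0,0,.03]
for P,O in(([.57,-.2,.25],o9),(pre,o),(T,o)): q,e=ik(P,O.as_matrix()[:,2]); print(q,e,j6(q,O.as_matrix()[:,1]))
b=rows([.57,-.2,.25],o9,v=.04,w=6)
b=rows(pre,o,*b,v=.04,w=5)
```

```text
[ -0.8  12.6  -5.3  -0.  -72.1] 3.8316934676269574e-13 -59.19991496679043
[-13.7   7.8 -21.1 -44.9 -39. ] 7.166629367938764e-14 -16.046692328822786
[-11.4  22.3 -18.4 -57.9 -30.1] 5.810410331463518e-14 -1.9079163076399368
9 rows
[-0.013, 0.027, -0.022, -0.001, -0.092, -0.001]
[-0.015, 0.027, -0.021, -0.001, -0.092, -0.001]
[-0.017, 0.027, -0.019, -0.001, -0.092, -0.001]
[-0.019, 0.027, -0.018, -0.001, -0.092, -0.001]
[-0.021, 0.027, -0.016, -0.001, -0.092, -0.001]
[-0.022, 0.027, -0.014, -0.001, -0.092, -0.001]
[-0.023, 0.027, -0.011, -0.001, -0.092, -0.001]
[-0.024, 0.027, -0.009, -0.001, -0.092, -0.001]
[-0.025, 0.027, -0.007, -0.001, -0.092, -0.001]
8 rows
[-0.018, 0.017, 0.025, -0.0, -0.083, 0.0]
[-0.015, 0.017, 0.026, -0.0, -0.083, 0.0]
[-0.013, 0.017, 0.028, -0.0, -0.083, 0.0]
[-0.011, 0.017, 0.029, -0.0, -0.083, 0.0]
[-0.008, 0.017, 0.029, -0.0, -0.083, 0.0]
[-0.005, 0.017, 0.03, -0.0, -0.083, 0.0]
[-0.003, 0.017, 0.03, -0.0, -0.083, 0.0]
[-0.0, 0.017, 0.03, -0.0, -0.083, 0.0]
```

carry_out([
  [-0.013, 0.027, -0.022, -0.001, -0.092, -0.001],
  [-0.015, 0.027, -0.021, -0.001, -0.092, -0.001],
  [-0.017, 0.027, -0.019, -0.001, -0.092, -0.001],
  [-0.019, 0.027, -0.018, -0.001, -0.092, -0.001],
  [-0.021, 0.027, -0.016, -0.001, -0.092, -0.001],
])

```text
time_s: 45.58
tcp_pos: [0.5496, -0.2698, 0.2344]
eef_rot: [179.9, -21.9, -150.1]
contact_force: [0.5, -0.1, 0.1]
gripper_width: 0.0873
gripper_force: 0.0
```

carry_out([
  [-0.022, 0.027, -0.014, -0.001, -0.092, -0.001],
  [-0.023, 0.027, -0.011, -0.001, -0.092, -0.001],
  [-0.024, 0.027, -0.009, -0.001, -0.092, -0.001],
  [-0.025, 0.027, -0.007, -0.001, -0.092, -0.001],
])

```text
time_s: 46.08
tcp_pos: [0.5667, -0.1977, 0.2435]
eef_rot: [179.6, 0.2, -150.0]
contact_force: [0.2, -0.4, -0.4]
gripper_width: 0.0875
gripper_force: 0.0
```

carry_out([
  [-0.018, 0.017, 0.025, 0, -0.083, 0],
  [-0.015, 0.017, 0.026, 0, -0.083, 0],
  [-0.013, 0.017, 0.028, 0, -0.083, 0],
  [-0.011, 0.017, 0.029, 0, -0.083, 0],
  [-0.008, 0.017, 0.029, 0, -0.083, 0],
])

```text
time_s: 46.7
tcp_pos: [0.5832, -0.1387, 0.1811]
eef_rot: [179.6, 25.0, -150.2]
contact_force: [-0.6, -0.1, -0.1]
gripper_width: 0.0878
gripper_force: 0.0
```

carry_out([
  [-0.005, 0.017, 0.03, 0, -0.083, 0],
  [-0.003, 0.017, 0.03, 0, -0.083, 0],
  [0, 0.017, 0.03, 0, -0.083, 0],
  [0, 0, 0, 0, 0, 0],
])

```text
time_s: 47.2
tcp_pos: [0.5915, -0.1045, 0.1427]
eef_rot: [179.2, 39.7, -150.6]
contact_force: [0.2, -1.3, 0.2]
gripper_width: 0.0876
gripper_force: 0.0
```

Run:
```python
from h import *
s=r.get_state();p,q=cur();print(p,s["joints"],s["eef_rot"])
v=np.array([.866,.5,0]);n=np.array([-.5,.866,0])
G=np.array([.677,-.0625,.037])-.021*v+.003*n
o=ori(30,50,120); z=o.as_matrix()[:,2]; T=grasp2tcp(G,o); print(T)
b=rows(T-.09*z,o,v=.03,w=5); rows(T,o,*b,v=.03)
d=np.abs(r.capture("side").astype(int)-np.load("s0.npy")).max(2)>60; print("loaf_1 lower part changed px",d[215:237,300:330].sum())
```

```text
[ 0.5915 -0.1045  0.1427] [-13.9948   8.1928 -21.5978 -45.4224 -38.9955 -15.5111] [ 179.2256   39.691  -150.6407]
[ 0.6634 -0.0669  0.0286]
2 rows
[0.011, -0.004, 0.05, 0.003, -0.003, -0.004]
[0.011, -0.004, 0.05, 0.003, -0.003, -0.004]
4 rows
each [-0.0, -0.0, 0.045, 0.0, 0.0, 0.0]
loaf_1 lower part changed px 32
```

carry_out([
  [0.011, -0.004, 0.05, 0.003, -0.003, -0.004],
  [0.011, -0.004, 0.05, 0.003, -0.003, -0.004],
  [0, 0, 0.045, 0, 0, 0],
  [0, 0, 0.045, 0, 0, 0],
])

```text
time_s: 47.75
tcp_pos: [0.6415, -0.0808, 0.0649]
eef_rot: [-179.7, 40.1, -149.6]
contact_force: [0.3, -0.5, 0.1]
gripper_width: 0.0878
gripper_force: 0.0
```

carry_out([
  [0, 0, 0.045, 0, 0, 0],
  [0, 0, 0.043, 0, 0, 0],
  [0, 0, 0, 0, 0, 0],
])

```text
time_s: 48.12
tcp_pos: [0.6654, -0.066, 0.0301]
eef_rot: [-179.8, 40.0, -149.6]
contact_force: [0.7, -0.3, 0.5]
gripper_width: 0.0878
gripper_force: 0.0
```

carry_out([
  [0, 0, 0, 0, 0, 0],
  [0, 0, 0, 0, 0, 0],
  [0, 0, 0, 0, 0, 0],
  [0, 0, 0, 0, 0, 0],
  [0, 0, 0, 0, 0, 0],
], hand=0)

```text
time_s: 48.75
tcp_pos: [0.6653, -0.0671, 0.0319]
eef_rot: [-179.7, 40.2, -149.7]
contact_force: [-3.4, -2.3, 6.0]
gripper_width: 0.0661
gripper_force: 49.8
```

Run:
```python
from h import *
s=r.get_state();p,q=cur();g=p-q.as_matrix()[:,2]*.011;print(p,g,s["eef_rot"],s["gripper_width"],s["contact_force"])
v=np.array([.866,.5,0]);c=np.array([.522,-.363,0])
print("from heel",.049+(g-[.677,-.0625,0])@v)
a=rows(p+[0,0,.16],q,v=.045)
o=ori(30,90,120); a=rows([.57,-.2,.25],o,*a,v=.04,w=6)
```

```text
[ 0.6653 -0.0671  0.0319] [ 0.6592 -0.0707  0.0403] [-179.6818   40.2223 -149.6506] 0.0661255679575812 [-3.3724 -2.2768  5.9546]
from heel 0.02948020329564602
4 rows
each [-0.052, -0.0, -0.061, 0.0, 0.0, 0.0]
7 rows
[0.022, -0.019, -0.04, -0.0, 0.096, 0.001]
[0.026, -0.019, -0.038, -0.0, 0.096, 0.001]
[0.029, -0.019, -0.035, -0.0, 0.096, 0.001]
[0.033, -0.019, -0.032, -0.0, 0.096, 0.001]
[0.036, -0.019, -0.028, -0.0, 0.096, 0.001]
[0.038, -0.019, -0.025, -0.0, 0.096, 0.001]
[0.041, -0.019, -0.021, -0.0, 0.096, 0.001]
```

carry_out([
  [-0.052, 0, -0.061, 0, 0, 0],
  [-0.052, 0, -0.061, 0, 0, 0],
  [-0.052, 0, -0.061, 0, 0, 0],
  [-0.052, 0, -0.061, 0, 0, 0],
])

```text
time_s: 49.25
tcp_pos: [0.6642, -0.0654, 0.1915]
eef_rot: [-179.9, 40.1, -149.8]
contact_force: [0.7, 1.2, -3.9]
gripper_width: 0.0657
gripper_force: 49.7
```

carry_out([
  [0.022, -0.019, -0.04, 0, 0.096, 0.001],
  [0.026, -0.019, -0.038, 0, 0.096, 0.001],
  [0.029, -0.019, -0.035, 0, 0.096, 0.001],
  [0.033, -0.019, -0.032, 0, 0.096, 0.001],
  [0.036, -0.019, -0.028, 0, 0.096, 0.001],
])

```text
time_s: 49.88
tcp_pos: [0.5954, -0.1606, 0.2324]
eef_rot: [180.0, 11.1, -150.1]
contact_force: [0.3, 0.1, -3.5]
gripper_width: 0.0657
gripper_force: 49.7
```

carry_out([
  [0.038, -0.019, -0.025, 0, 0.096, 0.001],
  [0.041, -0.019, -0.021, 0, 0.096, 0.001],
  [0, 0, 0, 0, 0, 0],
])

```text
time_s: 50.25
tcp_pos: [0.5695, -0.1976, 0.2485]
eef_rot: [180.0, -0.2, -150.2]
contact_force: [-0.9, -0.0, -2.4]
gripper_width: 0.0657
gripper_force: 49.7
```

Run:
```python
from h import *
s=r.get_state();p,q=cur();print(p,s["eef_rot"],s["joints"],s["gripper_width"],s["contact_force"])
v=np.array([.866,.5,0]);c=np.array([.522,-.363,0])
o=ori(30,140.2,120)
b=rows(grasp2tcp(c+.075*v+[0,0,.25],o),o,v=.04,w=6)
```

```text
[ 0.5695 -0.1976  0.2485] [ 179.9586   -0.2138 -150.236 ] [ -0.5349  12.6774  -5.4372   0.0758 -72.091  -59.7246] 0.06572200044256164 [-0.9431 -0.0249 -2.4201]
9 rows
[0.013, -0.027, 0.001, 0.0, 0.093, -0.0]
[0.012, -0.027, 0.002, 0.0, 0.093, -0.0]
[0.012, -0.027, 0.004, 0.0, 0.093, -0.0]
[0.012, -0.027, 0.005, 0.0, 0.093, -0.0]
[0.011, -0.027, 0.006, 0.0, 0.093, -0.0]
[0.011, -0.027, 0.007, 0.0, 0.093, -0.0]
[0.01, -0.027, 0.008, 0.0, 0.093, -0.0]
[0.009, -0.027, 0.009, 0.0, 0.093, -0.0]
[0.008, -0.027, 0.01, 0.0, 0.093, -0.0]
```

carry_out([
  [0.013, -0.027, 0.001, 0, 0.093, 0],
  [0.012, -0.027, 0.002, 0, 0.093, 0],
  [0.012, -0.027, 0.004, 0, 0.093, 0],
  [0.012, -0.027, 0.005, 0, 0.093, 0],
  [0.011, -0.027, 0.006, 0, 0.093, 0],
])

```text
time_s: 50.88
tcp_pos: [0.5757, -0.2717, 0.2455]
eef_rot: [179.9, -28.0, -150.2]
contact_force: [0.4, 0.5, -1.8]
gripper_width: 0.0657
gripper_force: 49.7
```

carry_out([
  [0.011, -0.027, 0.007, 0, 0.093, 0],
  [0.01, -0.027, 0.008, 0, 0.093, 0],
  [0.009, -0.027, 0.009, 0, 0.093, 0],
  [0.008, -0.027, 0.01, 0, 0.093, 0],
  [0, 0, 0, 0, 0, 0],
])

```text
time_s: 51.5
tcp_pos: [0.5797, -0.3313, 0.2394]
eef_rot: [179.6, -50.5, -149.9]
contact_force: [-0.0, -0.3, -2.7]
gripper_width: 0.066
gripper_force: 49.7
```

Run:
```python
from h import *
s=r.get_state();p,q=cur();print(p,s["eef_rot"],s["joints"],s["gripper_width"],s["contact_force"])
v=np.array([.866,.5,0]);c=np.array([.522,-.363,0])
o=ori(30,140.2,120)
b=rows(grasp2tcp(c+.075*v+[0,0,.10],o),o,v=.03,w=6)
```

```text
[ 0.5797 -0.3313  0.2394] [ 179.5832  -50.5056 -149.9272] [  -0.4024   41.9341   13.0294   23.6344 -106.1428  -62.6054] 0.0660334734559656 [-0.0391 -0.3215 -2.6619]
5 rows
[-0.045, 0.0, 0.037, 0.001, -0.001, 0.0]
[-0.045, 0.0, 0.037, 0.001, -0.001, 0.0]
[-0.045, 0.0, 0.037, 0.001, -0.001, 0.0]
[-0.045, 0.0, 0.037, 0.001, -0.001, 0.0]
[-0.045, 0.0, 0.037, 0.001, -0.001, 0.0]
```

carry_out([
  [-0.045, 0, 0.037, 0.001, -0.001, 0],
  [-0.045, 0, 0.037, 0.001, -0.001, 0],
  [-0.045, 0, 0.037, 0.001, -0.001, 0],
  [-0.045, 0, 0.037, 0.001, -0.001, 0],
  [-0.045, 0, 0.037, 0.001, -0.001, 0],
])

```text
time_s: 52.12
tcp_pos: [0.5814, -0.3307, 0.0979]
eef_rot: [-179.6, -49.7, -150.3]
contact_force: [0.0, -0.4, -2.8]
gripper_width: 0.0663
gripper_force: 49.7
```

carry_out([
  [-0.006, 0, 0.005, 0, 0, 0],
  [0, 0, 0, 0, 0, 0],
])

```text
time_s: 52.38
tcp_pos: [0.5815, -0.3313, 0.0956]
eef_rot: [-179.6, -49.9, -150.3]
contact_force: [0.7, 0.5, -2.3]
gripper_width: 0.0659
gripper_force: 49.7
```

carry_out([
  [-0.004, 0, 0.003, 0, 0, 0],
  [0, 0, 0, 0, 0, 0],
])

```text
time_s: 52.62
tcp_pos: [0.5815, -0.3313, 0.0928]
eef_rot: [-179.6, -50.0, -150.3]
contact_force: [-0.1, -0.5, -1.9]
gripper_width: 0.0659
gripper_force: 49.7
```

carry_out([
  [-0.011, 0, 0.009, 0, 0, 0],
  [0, 0, 0, 0, 0, 0],
])

```text
time_s: 52.88
tcp_pos: [0.5822, -0.3318, 0.0874]
eef_rot: [-179.4, -50.1, -150.3]
contact_force: [2.4, 1.0, 7.4]
gripper_width: 0.0656
gripper_force: 49.8
```

carry_out([
  [-0.004, 0, 0.003, 0, 0, 0],
  [0, 0, 0, 0, 0, 0],
])

```text
time_s: 53.12
tcp_pos: [0.5823, -0.3319, 0.0873]
eef_rot: [-179.4, -50.2, -150.4]
contact_force: [2.9, 2.9, 17.3]
gripper_width: 0.0657
gripper_force: 49.7
```

carry_out([
  [-0.003, 0, 0.0025, 0, 0, 0],
  [0, 0, 0, 0, 0, 0],
])

```text
time_s: 53.38
tcp_pos: [0.5826, -0.3323, 0.0869]
eef_rot: [-179.2, -50.2, -150.4]
contact_force: [2.8, 2.6, 22.9]
gripper_width: 0.0656
gripper_force: 49.8
```

carry_out([
  [0.003, 0, -0.003, 0, 0, 0],
  [0, 0, 0, 0, 0, 0],
])

```text
time_s: 53.62
tcp_pos: [0.5826, -0.3322, 0.0869]
eef_rot: [-179.3, -50.2, -150.4]
contact_force: [2.3, 0.6, 13.9]
gripper_width: 0.0655
gripper_force: 49.9
```

carry_out([
  [0, 0, 0, 0, 0, 0],
  [0, 0, 0, 0, 0, 0],
  [0, 0, 0, 0, 0, 0],
  [0, 0, 0, 0, 0, 0],
], hand=1)

```text
time_s: 54.12
tcp_pos: [0.5813, -0.3312, 0.0823]
eef_rot: [-179.7, -50.1, -150.2]
contact_force: [-0.5, -0.4, 0.1]
gripper_width: 0.0871
gripper_force: 0.0
```

carry_out([
  [0, 0, -0.04, 0, 0, 0],
  [0, 0, -0.06, 0, 0, 0],
  [0, 0, -0.06, 0, 0, 0],
  [0.06, 0, -0.06, 0, 0, 0],
  [0.07, 0, -0.07, 0, 0, 0],
])

```text
time_s: 54.75
tcp_pos: [0.6413, -0.2956, 0.2255]
eef_rot: [-179.8, -50.2, -150.1]
contact_force: [0.6, -0.8, 0.4]
gripper_width: 0.0879
gripper_force: 0.0
```

carry_out([
  [0.05, -0.09, -0.04, 0, 0, 0],
  [0.05, -0.09, -0.04, 0, 0, 0],
  [0.05, -0.05, -0.04, 0, 0, 0],
  [0, 0, 0, 0, 0, 0],
  [0, 0, 0, 0, 0, 0],
])

```text
time_s: 55.38
tcp_pos: [0.6969, -0.3963, 0.3207]
eef_rot: [-179.8, -50.1, -150.2]
contact_force: [0.2, 0.6, -0.5]
gripper_width: 0.0874
gripper_force: 0.0
```

Run:
```python
from h import *
s=r.get_state();p,q=cur();print(p,s["eef_rot"],s["joints"],s["contact_force"],s["time_s"])
i=r.capture("side");t=r.capture("top")
a=cv2.resize(i[150:384,130:430,::-1],None,fx=2,fy=2,interpolation=2); b=cv2.resize(t[120:300,220:360,::-1] if 0 else t[100:300,40:420,::-1],(400,210),interpolation=2)
c=np.zeros((600,a.shape[1],3),np.uint8); h=min(390,a.shape[0]); c[:h]=a[:h]; c[390:600,:400]=b; cv2.imwrite("pics/f5.png",c)
d=np.abs(i.astype(int)-np.load("s0.npy")).max(2)>60;print("honey",d[232:268,325:352].sum(),"salt",d[186:203,242:258].sum())
```

```text
[ 0.6969 -0.3963  0.3207] [-179.7778  -50.1302 -150.1771] [  -4.8329   56.7051   49.7416   31.6722 -123.1455  -47.4151] [ 0.1505  0.5883 -0.4607] 55.375
honey 129 salt 0
```

View pics/f5.png

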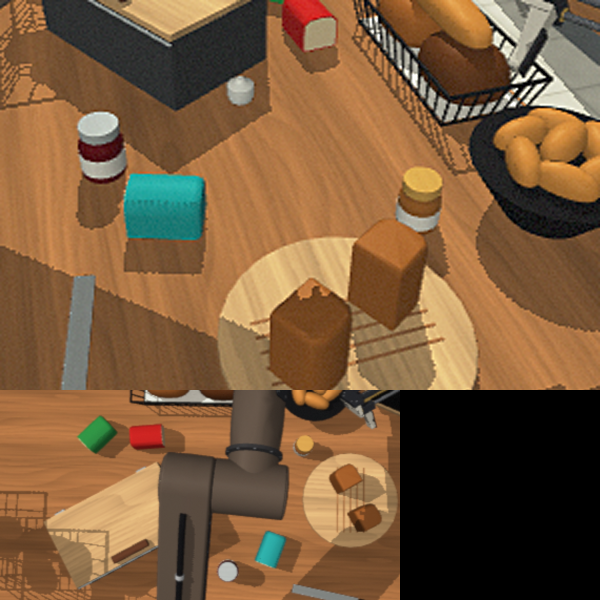

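Both loaves stand upright, heel up, on the board (composite pixels 388,270 and 310,335). The lid is shut, the jars and salt pot are in place, and the arm is clear, so I'm handing in.

```bash
python3 -c "
from plant import r
print(r.close_job())"
```

```text
the job is handed in; nothing more can be done
None
```

I handed the job in at about 55 s: both loose rolls are in the bin with its lid shut, both cut loaves stand on their cut faces on the board, and the final pictures show the honey jar and salt pot where they were; no verdict was returned.

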